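Load a lab vessel and bolt its cover down in cross order

TASK

Put every sample jar inside the open steel vessel, then set the cover over the vessel's two pegs so that it lies flat on the flange. With the T-handled key tighten its four screws clockwise in cross order (after each first screw of a pair, the one diagonally opposite) in two passes, about a sixth of a turn (60 degrees) each screw each pass, the first pass finished on all four before the second. Stand the key upright back in its holder, and leave the bottle, beaker and rubber ring alone.

Things in the scene. Friction and masses are not known exactly. Their poses are not given: they have to be found in the camera images.
- vessel: fixed square steel vessel, open on top. Origin at the centre of its underside on the bench, z up, axes parallel to its sides. Flange on top 170 x 170 mm, flat, its top 80 mm above the bench; square cavity 104 x 104 mm in the middle, 62 mm deep. Two upright alignment pegs, 10 mm thick and 25 mm tall with tapered tips, stand on the flange at x = +69 and -69 mm (y = 0)
- vessel_rim (a point): centre of the vessel's mouth, level with the flange top; axes as the vessel
- lid_handle (a point): the cover's grip: a black bar 70 mm long (x) by 22 mm wide (y) by 24 mm high on two 20 mm wide feet; this point is the bar's centre, 38 mm above the cover's underside. The cover is a loose square grey-coated aluminium plate 170 x 170 x 10 mm, about 0.85 kg with its screws, lying flat on the bench; its through holes for the pegs, 14 mm wide, are at x = +69 and -69 mm (y = 0), so it fits either way round (half a turn). Its four captive screws are in its corners
- holder_floor (a point): centre of the inner floor of the key's fixed holder: an open square box, inside 42 x 42 mm, walls 6 mm thick, rim 28 mm above this point and 40 mm above the bench, on a 90 mm foot plate. Floor is 12 mm above the bench; axes parallel to the walls
- key_bar (a point): centre of the cross bar of the T-handled socket key, 0.25 kg. Bar 90 mm long (x) by 14 x 14 mm, on a square shaft 14 x 14 mm; the key is 76 mm tall in all and this point is 69 mm above its lower end. z points up when the key stands. At the start it stands loosely upright in the holder
- key_mouth (a point): centre of the lower end of the key, the mouth of its square socket: 20.5 mm inside, 32.5 mm outside and 32 mm tall, 24 mm deep, sides parallel to the cross bar's axes; fits the screw heads with about 13 degrees of play either way
- screw1_top (a point): screw 1, captive in the cover at x = +58, y = +58 mm in the axes of lid_handle. Square head 17 x 17 mm, sides parallel to this point's x and y axes, which turn with the screw; a collar 32 mm wide and 3 mm thick lies on the cover, the straight head reaches from it to this point, 17 mm above the cover's top face, and a tapered 5 mm tip stands above it. A small tab on the collar points to the cover's own corner when the turn is 0. Diagonally opposite to screw 3
- screw1 (a joint): turn of screw 1, rad, growing clockwise seen from above (tightening); 0 to 0.2 at the start, hard stop at 2.6; slight drag (0.04 N m), stays where left
- screw2_top (a point): screw 2, captive in the cover at x = +58, y = -58 mm in the axes of lid_handle. Square head 17 x 17 mm, sides parallel to this point's x and y axes, which turn with the screw; a collar 32 mm wide and 3 mm thick lies on the cover, the straight head reaches from it to this point, 17 mm above the cover's top face, and a tapered 5 mm tip stands above it. A small tab on the collar points to the cover's own corner when the turn is 0. Diagonally opposite to screw 4
- screw2 (a joint): turn of screw 2, rad, growing clockwise seen from above (tightening); 0 to 0.2 at the start, hard stop at 2.6; slight drag (0.04 N m), stays where left
- screw3_top (a point): screw 3, captive in the cover at x = -58, y = -58 mm in the axes of lid_handle. Square head 17 x 17 mm, sides parallel to this point's x and y axes, which turn with the screw; a collar 32 mm wide and 3 mm thick lies on the cover, the straight head reaches from it to this point, 17 mm above the cover's top face, and a tapered 5 mm tip stands above it. A small tab on the collar points to the cover's own corner when the turn is 0. Diagonally opposite to screw 1
- screw3 (a joint): turn of screw 3, rad, growing clockwise seen from above (tightening); 0 to 0.2 at the start, hard stop at 2.6; slight drag (0.04 N m), stays where left
- screw4_top (a point): screw 4, captive in the cover at x = -58, y = +58 mm in the axes of lid_handle. Square head 17 x 17 mm, sides parallel to this point's x and y axes, which turn with the screw; a collar 32 mm wide and 3 mm thick lies on the cover, the straight head reaches from it to this point, 17 mm above the cover's top face, and a tapered 5 mm tip stands above it. A small tab on the collar points to the cover's own corner when the turn is 0. Diagonally opposite to screw 2
- screw4 (a joint): turn of screw 4, rad, growing clockwise seen from above (tightening); 0 to 0.2 at the start, hard stop at 2.6; slight drag (0.04 N m), stays where left
- jar1_mid (a point): sample jar 1: amber glass, white cap, round, 28 mm in diameter, 50 mm tall, about 50 g; this point is its centre, half-way up. May be absent
- jar2_mid (a point): sample jar 2: amber glass, white cap, round, 28 mm in diameter, 50 mm tall, about 50 g; this point is its centre, half-way up. May be absent
- jar3_mid (a point): sample jar 3: amber glass, white cap, round, 28 mm in diameter, 50 mm tall, about 50 g; this point is its centre, half-way up. May be absent
- bottle: bystander: white bottle 60 mm in diameter, 150 mm tall; origin at the centre of its underside
- beaker: bystander: glass beaker 70 mm in diameter, 80 mm tall; origin at the centre of its underside
- gasket: bystander: black rubber ring 90 mm in diameter, 6 mm thick; origin at the centre of its underside

How it is judged:
On the way, in this order (a step that is already met when the one before it is completed fails the run):
1. every sample jar present is inside the vessel (x of jar1_mid in the frame of vessel between -0.052 and 0.052 m and y of jar1_mid in the frame of vessel between -0.052 and 0.052 m and z of each of jar1_mid, jar2_mid, jar3_mid in the frame of vessel below 0.06 m and x of jar2_mid in the frame of vessel between -0.052 and 0.052 m and y of jar2_mid in the frame of vessel between -0.052 and 0.052 m and x of jar3_mid in the frame of vessel between -0.052 and 0.052 m and y of jar3_mid in the frame of vessel between -0.052 and 0.052 m), for 0.2 s.
2. the cover sits flat on the flange over both pegs and is let go, its screws still loose (horizontal distance between lid_handle and vessel_rim below 0.006 m and z of lid_handle in the frame of vessel_rim below 0.041 m and angle between lid_handle's own z axis and vertical below 0.04 rad and angle between the x axis of lid_handle and the x axis of vessel, either way round below 0.1 rad and contact force between the fingers and lid below 0.3 N and value of joint each of screw1, screw2, screw3, screw4 below 0.6 rad), for 0.2 s.
3. first pass: two diagonally opposite screws turned by about a sixth of a turn with the key, the other two still loose (((value of joint screw1 between 0.75 and 1.7 rad and value of joint screw3 between 0.75 and 1.7 rad and value of joint each of screw2, screw4 below 0.6 rad and (horizontal distance between key_mouth and screw1_top below 0.012 m or horizontal distance between key_mouth and screw3_top below 0.012 m)) or (value of joint screw2 between 0.75 and 1.7 rad and value of joint screw4 between 0.75 and 1.7 rad and value of joint each of screw1, screw3 below 0.6 rad and (horizontal distance between key_mouth and screw2_top below 0.012 m or horizontal distance between key_mouth and screw4_top below 0.012 m)))), for 0.1 s.
4. first pass: the other two as well, so all four stand at about a sixth of a turn (value of joint screw1 between 0.75 and 1.7 rad and value of joint screw2 between 0.75 and 1.7 rad and value of joint screw3 between 0.75 and 1.7 rad and value of joint screw4 between 0.75 and 1.7 rad and (horizontal distance between key_mouth and screw1_top below 0.012 m or horizontal distance between key_mouth and screw2_top below 0.012 m or horizontal distance between key_mouth and screw3_top below 0.012 m or horizontal distance between key_mouth and screw4_top below 0.012 m)), for 0.1 s.
5. second pass: two diagonally opposite screws at about a third of a turn, the other two still at a sixth (((value of joint each of screw1, screw3 above 1.8 rad and value of joint screw2 between 0.75 and 1.7 rad and value of joint screw4 between 0.75 and 1.7 rad and (horizontal distance between key_mouth and screw1_top below 0.012 m or horizontal distance between key_mouth and screw3_top below 0.012 m)) or (value of joint each of screw2, screw4 above 1.8 rad and value of joint screw1 between 0.75 and 1.7 rad and value of joint screw3 between 0.75 and 1.7 rad and (horizontal distance between key_mouth and screw2_top below 0.012 m or horizontal distance between key_mouth and screw4_top below 0.012 m)))), for 0.1 s.
6. second pass: all four screws at a third of a turn (value of joint each of screw1, screw2, screw3, screw4 above 1.8 rad and (horizontal distance between key_mouth and screw1_top below 0.012 m or horizontal distance between key_mouth and screw2_top below 0.012 m or horizontal distance between key_mouth and screw3_top below 0.012 m or horizontal distance between key_mouth and screw4_top below 0.012 m)), for 0.1 s.
At the end, for the whole second after the job is handed in: every jar present is inside the vessel's cavity; the cover lies flat on the flange over both pegs (within 6 mm and 0.1 rad, no more than 3 mm up); all four screws are turned by at least 1.8 rad; the key stands upright in its holder (within 12 mm of its centre, 8 mm of its floor, 0.15 rad of upright) (all of step 1 and horizontal distance between lid_handle and vessel_rim below 0.006 m and z of lid_handle in the frame of vessel_rim below 0.041 m and angle between lid_handle's own z axis and vertical below 0.04 rad and angle between the x axis of lid_handle and the x axis of vessel, either way round below 0.1 rad and value of joint each of screw1, screw2, screw3, screw4 above 1.8 rad and horizontal distance between key_mouth and holder_floor below 0.012 m and z of key_mouth in the frame of holder_floor below 0.008 m and angle between key_bar's own z axis and vertical below 0.15 rad); the robot touches nothing.
It fails at once if a screw is run ahead (past 1.75 rad) while another has not had its first pass (below 0.75 rad) (value of joint any of screw1, screw2, screw3, screw4 above 1.75 rad and value of joint any of screw1, screw2, screw3, screw4 below 0.75 rad).
It fails at once if the bottle is pushed aside or knocked over (30 mm) (distance of bottle from where it was at the start of the episode above 0.03 m).
It fails at once if the beaker is pushed aside or knocked over (30 mm) (distance of beaker from where it was at the start of the episode above 0.03 m).
It fails at once if the rubber ring is pushed aside or knocked over (30 mm) (distance of gasket from where it was at the start of the episode above 0.03 m).
Of jar1, jar2, jar3 only 1 to 3 are there at a start; the rules pass over those that are not, and their reading is None.
At some moment in a run one of jar1, jar2, jar3 may be knocked a few centimetres aside while the robot is not near it.
It also fails if it takes over 210 s, if anything falls off the work surface, if the arm or the gripper's body presses on something with over 40 N, if the wrist force passes 120 N, or if a joint passes its speed limit or range.

ROBOT

A 6-joint arm with a two-finger parallel gripper is mounted at the origin on the work surface. World frame = base frame: x ahead of the robot, y to its left, z up, the work surface at z = 0. Lengths are in m, angles in rad, forces in N, time in s.
With the tool pointing down it reaches from about 0.35 to 0.775 m from the base axis. Payload 5.5 kg.
Tool frame: the origin (TCP) lies midway between the tips of the shut fingers; the grasp point (between the pads) lies 19 mm behind it (pinch_z is the distance from the TCP to the grasp point, in m); z points along the fingers, x is the direction in which the jaws open and shut, and the axes are right-handed (so a half turn about z gives the same grasp; the last joint's range is limited). The gripper opens to 85 mm and grips with 20 to 120 N. Pads are 22 mm wide; open, the fingers measure 114 mm over their backs; the gripper's body (76 mm by 85 mm) begins 54 mm behind the grasp point. The pads swing forward as they close: fully open they stand 13 mm farther back than shut.
Start: joints at [-1.409, 0.313, 0.046, 1.304, 0, 1.431], TCP at [0.171, -0.549, 0.231] pointing down, gripper open.
Joint ranges: [-2.76, 2.76], [-0.86, 1.69], [-1.03, 1.26], [-2.2, 2.34], [-1.47, 1.5], [-3.14, 3.14]. Speed limits (rad/s): [2.57, 2.57, 3.14, 3.14, 3.14, 3.14].

INTERFACE

Orientations are given as a unit quaternion [x, y, z, w].
In Python, from bench import * gives the robot as it stands.
- The arm moves only by the tool step_arm, never from a script. Its argument "targets" is one flat list of numbers, 7 for each row, row after row: the shift along the tool's x, y, z in cm, then the turn, a rotation vector about the tool's x, y, z in degrees, then the closure, from 0 (fully open) to 1 (shut). In form: [dx, dy, dz, ax, ay, az, gripper, dx, dy, dz, ax, ay, az, gripper, ...]. A call has 1 to 5 rows; each row is the pose to reach, as a shift and turn from the pose commanded when the call began, along the tool's axes at that moment; what a row does not reach only later rows make up. A row lasts 1/12 s, in which the tool goes at most 41.7 mm and 7.16 degrees, less where a joint would pass 70% of its speed; a pose out of reach is approached as far as the arm can. A call with a gripper value outside its range is refused whole. The fingers move at their own pace and stop on an object; "newtons" is the grip in N (left out, the last holds). Time passes only in rows, so rows that repeat a pose let the fingers close. It gives the time, the measured TCP pose, the force and the opening at its end, in the units of the state.
- sense(): the state, without advancing time (a new reading comes with each control period).
- capture(name): name is "scene" or "top" or "wrist"; returns a dict with "img" (480x640x3 uint8, red, green, blue), "mtx" (3x3 intrinsics, pixels), "extrinsics" (4x4, takes a point from camera to world coordinates); the wrist camera has in their place "T_tool_cam" (4x4, takes a point from camera to tool coordinates, whose origin is the TCP and whose axes are the tool frame's). Camera axes: x right, y down, z forward; pixel columns grow to the right and rows downward; lengths in m; the calibration is good to about 2 mm. A picture is of the moment at which its call begins: read the wrist's pose just before it. There is no depth.
- hand_in(): hands the job in, once; it reports no verdict.
The state is a dict: "time": time; "joint_positions": joint angles; "joint_vel": joint speeds; "joint_torque": joint torques, N m; "position": TCP position; "eef_rot": TCP orientation; "wrist_force": force on the tool from outside, world axes, zero at the start; "wrist_torque": the same for the moment, N m; "opening": finger opening in m.
Only numpy, scipy, OpenCV 4.12 (cv2) and the standard library are available. Lean on these libraries where they do the work, as an engineer would, in place of code of your own. Each camera call takes 0.05 s, during which the arm holds its last target. There are 200 camera calls.

## Working session

There is one attempt and no reset: what is moved stays moved. The work goes in short steps, Python scripts to look and compute and a tool call to move; the robot and the scene stay as the last step left them, time stands still between calls to the robot, and variables do not carry over. Pictures are saved under pics/ and viewed, about 12 in all and at most 16, crops included, and the job is handed in when it is done.

Besides the shell and the picture viewer there is one more tool, called after ">>>" by a JSON object that holds its "api" and its "payload". step_arm: Moves the arm, as the interface text tells. Its arguments: {"type":"object","properties":{"targets":{"type":"array","items":{"type":"number"}},"newtons":{"type":"number"}},"required":["targets"]}

```bash
ls; mkdir -p pics; python3 - <<'E'
from bench import *
import cv2
s=sense(); print(s)
for n in ("scene","top"):
    c=capture(n); cv2.imwrite(f"pics/{n}0.png",c["img"][:,:,::-1]); print(n,c["mtx"],c["extrinsics"])
c=capture("wrist"); print(c["mtx"],c["T_tool_cam"]); 
E
```

```text
pics
{'time': 0.0, 'joint_positions': array([-1.40865238e+00,  3.14019391e-01,  4.49641918e-02,  1.30357958e+00,
       -1.29843656e-05,  1.43121331e+00]), 'joint_vel': array([ 0.00104211, -0.00120072,  0.00042838, -0.00057489, -0.00071478,
       -0.00264648]), 'joint_torque': array([-3.06259069e-03, -4.80624604e+01,  2.98534226e+01,  1.94665196e-02,
       -2.65806166e-04, -1.05418820e-05]), 'position': array([ 0.17078575, -0.54851711,  0.23039201]), 'eef_rot': array([ 8.05347291e-01, -5.92802578e-01, -6.61820831e-04, -6.37975985e-04]), 'wrist_force': array([ 0.59657683,  0.60680539, -0.23669133]), 'wrist_torque': array([ 0.01262911, -0.00228418, -0.01303259]), 'opening': 0.08549599049677654}
scene [[496.71656723   0.         319.8223307 ]
 [  0.         496.71656723 235.52506688]
 [  0.           0.           1.        ]] [[ 0.89253578  0.26858774 -0.36227132  0.9405509 ]
 [ 0.45042226 -0.57073057  0.68657585 -0.63152724]
 [-0.02235346 -0.77596858 -0.63037535  0.6707662 ]
 [ 0.          0.          0.          1.        ]]
top [[616.62502058   0.         322.33180576]
 [  0.         616.62502058 246.90088099]
 [  0.           0.           1.        ]] [[-0.02390217 -0.99149448  0.12793504  0.38220242]
 [-0.99954013  0.02609023  0.01545426  0.01693841]
 [-0.01866067 -0.12750681 -0.99166214  1.61537147]
 [ 0.          0.          0.          1.        ]]
[[344.69257166   0.         324.62294334]
 [  0.         344.69257166 237.32554738]
 [  0.           0.           1.        ]] [[ 9.99999356e-01 -8.72850578e-04  7.25012433e-04 -1.32427958e-03]
 [ 6.40520180e-04  9.61649578e-01  2.74280293e-01 -6.88720158e-02]
 [-9.36613612e-04 -2.74279652e-01  9.61649518e-01 -1.42310758e-01]
 [ 0.00000000e+00  0.00000000e+00  0.00000000e+00  1.00000000e+00]]
```

View pics/top0.png

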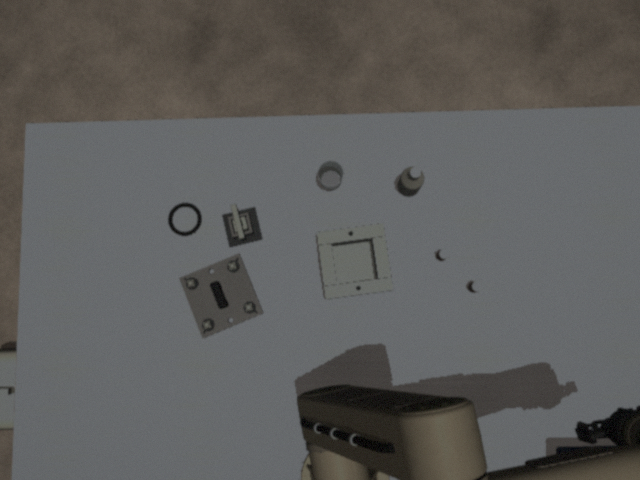

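View pics/scene0.png

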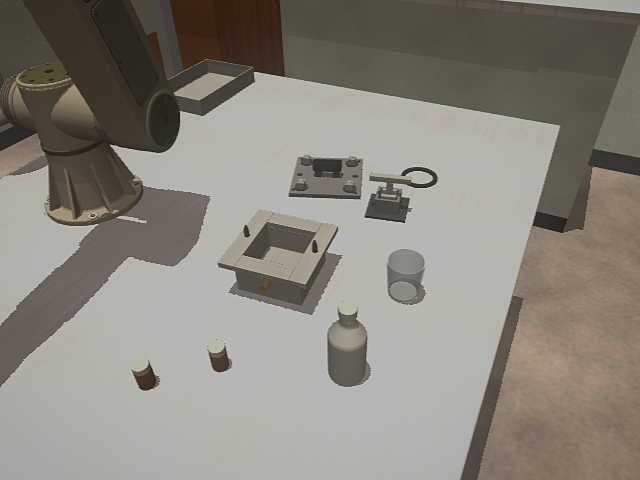

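The top view shows the vessel at about (355,261), the cover at (221,296), the key in its holder at (241,225), the ring at (185,219), the beaker at (330,176) and the bottle at (410,181). Jars are near (440,255) and (472,287). The scene view shows the same two jars at (143,374) and (218,355), and no third so far.

```bash
cat > h.py <<'E'
from bench import *
import numpy as np, cv2
from scipy.spatial.transform import Rotation as R
def cam(name):
    s=sense(); c=capture(name)
    if name=="wrist":
        T=np.eye(4); T[:3,:3]=R.from_quat(s["eef_rot"]).as_matrix(); T[:3,3]=s["position"]
        c["E"]=T@c["T_tool_cam"]
    else: c["E"]=c["extrinsics"]
    return c
def ray(c,uv,z):
    d=c["E"][:3,:3]@np.linalg.inv(c["mtx"])@np.r_[uv,1]; o=c["E"][:3,3]
    return (o+d*(z-o[2])/d[2])
def proj(c,p):
    q=c["mtx"]@(c["E"][:3,:3].T@(np.asarray(p)-c["E"][:3,3])); return q[:2]/q[2]
def yaw():
    x=R.from_quat(sense()["eef_rot"]).as_matrix()[:,0]; return np.degrees(np.arctan2(x[1],x[0]))
def plan(p,yw):
    """shift in tool axes (cm) and rotvec (deg) to tool-down pose at p with tool x at world yaw yw (deg, mod 180)"""
    s=sense(); M=R.from_quat(s["eef_rot"]); a=yaw(); yw=a+(yw-a+90)%180-90
    t=np.radians(yw); x=np.r_[np.cos(t),np.sin(t),0]; z=np.r_[0,0,-1.]; G=R.from_matrix(np.c_[x,np.cross(z,x),z])
    print("shift cm",np.round(M.inv().apply(np.asarray(p)-s["position"])*100,2),"rot deg",np.round((M.inv()*G).as_rotvec(degrees=True),2),
     "j6 now",round(s["joint_positions"][5],2))
def save(c,n,crop=None,k=1):
    im=c["img"][:,:,::-1]
    if crop: x0,y0,x1,y1=crop; im=im[y0:y1,x0:x1]
    cv2.imwrite(f"pics/{n}.png",cv2.resize(im,None,fx=k,fy=k,interpolation=cv2.INTER_CUBIC))
E
python3 - <<'E'
from h import *
t=cam("top"); s=cam("scene")
f=lambda c,l,z:[print(np.round(ray(c,p,z)[:2],3)) for p in l]
print("vessel");f(t,[(316,231),(385,224),(393,291),(324,299)],.08)
print("cover");f(t,[(180,280),(238,254),(263,312),(205,338)],.01)
print("key bar ends");f(t,[(236,206),(242,238)],.081)
print("foot");f(t,[(223,212),(257,207),(262,240),(228,246)],.01)
print("jars top");f(t,[(438,254),(470,286)],.05)
print("jars scene");f(s,[(218,346),(141,365)],.05)
print("others bottle beaker ring");f(t,[(408,185)],.05);f(t,[(330,178)],.04);f(t,[(185,219)],.0)
E
```

```text
vessel
[0.621 0.056]
[ 0.634 -0.118]
[ 0.465 -0.132]
[0.45 0.04]
cover
[0.512 0.417]
[0.576 0.264]
[0.423 0.2  ]
[0.36  0.351]
key bar ends
[0.691 0.257]
[0.608 0.243]
foot
[0.69  0.303]
[0.701 0.213]
[0.612 0.2  ]
[0.598 0.29 ]
jars top
[ 0.558 -0.253]
[ 0.475 -0.33 ]
jars scene
[ 0.563 -0.268]
[ 0.479 -0.349]
others bottle beaker ring
[ 0.74  -0.184]
[0.766 0.017]
[0.675 0.407]
```

```bash
python3 - <<'E'
from h import *
plan((.52,-.28,.22),4.7)
E
```

```text
shift cm [-15.29 -41.33   1.1 ] rot deg [-4.000e-02  4.000e-02 -7.741e+01] j6 now 1.43
```

>>> {"api": "step_arm", "payload": {"targets": [-5.1,-13.8,0.4,0,0,0,0,-5.1,-13.8,0.4,0,0,0,0,-5.1,-13.8,0.4,0,0,0,0,-5.1,-13.8,0.4,0,0,0,0,-5.1,-13.8,0.4,0,0,0,0]}}

```text
time: 0.67
position: [0.2904, -0.4561, 0.2273]
eef_rot: [0.807, -0.591, -0.0, -0.001]
wrist_force: [-0.1, 0.1, -0.4]
opening: 0.0858
```

>>> {"api": "step_arm", "payload": {"targets": [-5.1,-13.8,0.4,0,0,0,0,-5.1,-13.8,0.4,0,0,0,0,-5.1,-13.8,0.4,0,0,0,0,-5.1,-13.8,0.4,0,0,0,0,-5.1,-13.8,0.4,0,0,0,0]}}

```text
time: 1.08
position: [0.4067, -0.3672, 0.2231]
eef_rot: [0.807, -0.591, 0.0, -0.001]
wrist_force: [-0.9, 0.9, 0.3]
opening: 0.0853
```

>>> {"api": "step_arm", "payload": {"targets": [-5.1,-13.8,0.4,0,0,0,0,-5.1,-13.8,0.4,0,0,0,0,-5.1,-13.8,0.4,0,0,0,0,-5.1,-13.8,0.4,0,0,0,0,-5.1,-13.8,0.4,0,0,0,0]}}

```text
time: 1.5
position: [0.5232, -0.2781, 0.2188]
eef_rot: [0.807, -0.591, 0.0, -0.0]
wrist_force: [-0.2, -0.7, -1.0]
opening: 0.0854
```

>>> {"api": "step_arm", "payload": {"targets": [0,0,0,0,0,-7,0,0,0,0,0,0,-14,0,0,0,0,0,0,-21,0,0,0,0,0,0,-26,0,0,0,0,0,0,-26,0]}}

```text
time: 1.92
position: [0.5197, -0.2814, 0.2192]
eef_rot: [0.918, -0.396, -0.0, 0.0]
wrist_force: [-0.4, -0.1, 0.1]
opening: 0.0852
```

>>> {"api": "step_arm", "payload": {"targets": [0,0,0,0,0,-7,0,0,0,0,0,0,-14,0,0,0,0,0,0,-21,0,0,0,0,0,0,-26,0,0,0,0,0,0,-26,0]}}

```text
time: 2.33
position: [0.5199, -0.281, 0.2193]
eef_rot: [0.984, -0.181, -0.0, 0.0]
wrist_force: [-0.5, -0.2, -0.4]
opening: 0.0857
```

>>> {"api": "step_arm", "payload": {"targets": [0,0,0,0,0,-7,0,0,0,0,0,0,-14,0,0,0,0,0,0,-21,0,0,0,0,0,0,-25.5,0,0,0,0,0,0,-25.5,0]}}

```text
time: 2.75
position: [0.5202, -0.2807, 0.2193]
eef_rot: [0.999, 0.04, -0.0, 0.0]
wrist_force: [-0.5, -0.3, 1.3]
opening: 0.0854
```

```bash
python3 - <<'E'
from h import *
s=sense();print(s["time"],s["position"],yaw(),s["wrist_force"])
c=cam("wrist");save(c,"w1")
np.save("w1.npy",c["E"])
t=cam("top");save(t,"t1")
E
```

```text
2.75 [ 0.52021577 -0.28069415  0.21928986] 4.609783228810095 [-0.48569541 -0.25745693  1.26077531]
```

View pics/w1.png

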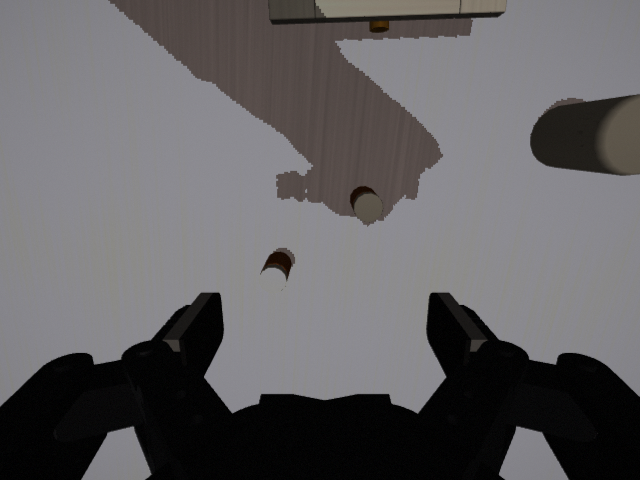

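The wrist view shows two jars, with cap 1 at about (367,207) and cap 2 at about (275,279). The vessel wall is at the top and the bottle at the right.

```bash
python3 - <<'E'
from h import *
c=cam("wrist")
for p,z in [((367,207),.05),((275,279),.05),((278,266),.03)]: print(np.round(ray(c,p,z),3))
p=ray(c,(367,207),.05); plan((p[0],p[1],.12),5); plan((p[0],p[1],.021),5)
E
```

```text
[ 0.557 -0.267  0.05 ]
[ 0.476 -0.345  0.05 ]
[ 0.476 -0.339  0.03 ]
shift cm [ 3.77 -1.04  9.93] rot deg [ 0.01  0.   -0.49] j6 now 0.86
shift cm [ 3.77 -1.04 19.83] rot deg [ 0.01  0.   -0.49] j6 now 0.86
```

View pics/t1.png

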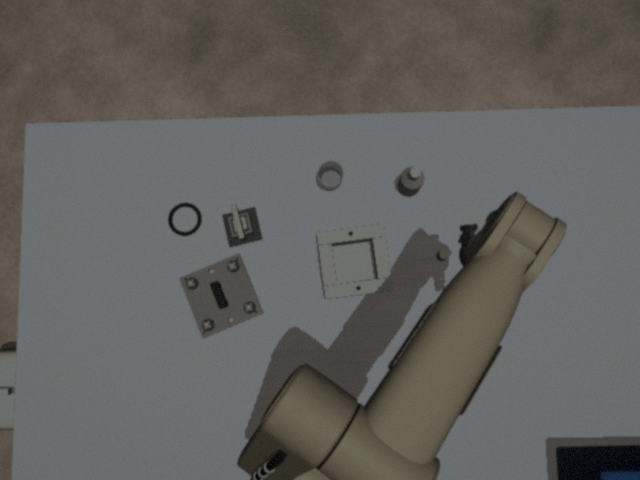

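>>> {"api": "step_arm", "payload": {"targets": [3.8,-1.0,0,0,0,0,0,3.8,-1.0,4,0,0,0,0,3.8,-1,8,0,0,0,0,3.8,-1,12,0,0,0,0,3.8,-1,12,0,0,0,0]}}

```text
time: 3.32
position: [0.5526, -0.2635, 0.0908]
eef_rot: [0.999, 0.04, -0.006, -0.004]
wrist_force: [-0.9, 0.4, -1.2]
opening: 0.0855
```

>>> {"api": "step_arm", "payload": {"targets": [0,0,3,0,0,0,0,0,0,6,0,0,0,0,0,0,7.8,0,0,0,0,0,0,7.8,0,0,0,0,0,0,7.8,0,0,0,0.9], "newtons": 30}}

```text
time: 3.73
position: [0.5578, -0.267, 0.0223]
eef_rot: [0.999, 0.041, -0.0, -0.0]
wrist_force: [0.7, 0.4, 0.9]
opening: 0.0756
```

>>> {"api": "step_arm", "payload": {"targets": [0,0,0,0,0,0,1,0,0,0,0,0,0,1,0,0,0,0,0,0,1,0,0,0,0,0,0,1,0,0,0,0,0,0,1]}}

```text
time: 4.15
position: [0.5587, -0.2675, 0.0231]
eef_rot: [0.999, 0.042, 0.001, 0.001]
wrist_force: [-0.2, 0.2, 6.7]
opening: 0.0273
```

>>> {"api": "step_arm", "payload": {"targets": [0,0,-3,0,0,0,1,0,0,-6,0,0,0,1,0,0,-10,0,0,0,1,0,0,-14,0,0,0,1,0,0,-14,0,0,0,1]}}

```text
time: 4.57
position: [0.5616, -0.2691, 0.1708]
eef_rot: [0.999, 0.042, 0.006, 0.004]
wrist_force: [1.9, -0.4, 0.7]
opening: 0.0271
```

```bash
python3 - <<'E'
from h import *
s=sense();print(s["time"],s["position"],yaw(),s["opening"])
plan((.48,-.03,.2),5)
E
```

```text
4.5667 [ 0.56156472 -0.26912134  0.17078123] 4.798848864158045 0.02707839735451702
shift cm [ -6.09 -24.48  -3.2 ] rot deg [ 0.5  -0.63 -0.2 ] j6 now 0.91
```

>>> {"api": "step_arm", "payload": {"targets": [-0.7,-4,-1.6,0,0,0,1,-1.2,-8,-3.5,0,0,0,1,-2,-12,-5,0,0,0,1,-2.5,-16,-6.5,0,0,0,1,-2.5,-17,-7,0,0,0,1]}}

```text
time: 4.98
position: [0.5173, -0.0958, 0.2335]
eef_rot: [0.999, 0.043, 0.001, -0.0]
wrist_force: [-0.6, 0.1, 0.3]
opening: 0.0274
```

>>> {"api": "step_arm", "payload": {"targets": [0,0,0,0,0,0,1,0,0,0,0,0,0,1,0,0,0,0,0,0,1]}}

```text
time: 5.23
position: [0.5188, -0.0999, 0.2311]
eef_rot: [0.999, 0.042, 0.0, 0.0]
wrist_force: [-0.3, -0.2, -0.3]
opening: 0.0267
```

```bash
python3 - <<'E'
from h import *
s=sense();print(s["time"],s["position"],yaw(),s["opening"])
c=cam("wrist");save(c,"w2");np.save("w2.npy",c["E"])
E
```

```text
5.2333 [ 0.5188158  -0.09986941  0.23110717] 4.792664050533984 0.026700532517543542
```

View pics/w2.png

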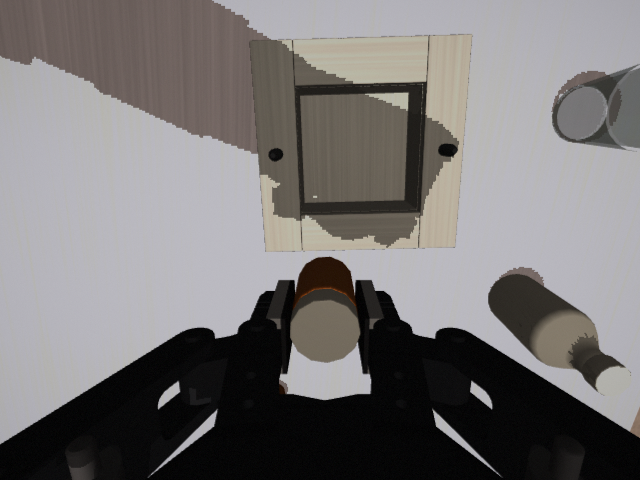

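The flange corners are at (250,41), (471,34), (456,247) and (266,251), and the peg tips at (276,154) and (448,150). The jar is held squarely.

```bash
python3 - <<'E'
from h import *
c=cam("wrist")
q=np.array([ray(c,p,.08) for p in [(250,41),(471,34),(456,247),(266,251)]]); print(q.round(4), q.mean(0))
e=(q[1]-q[0]+q[2]-q[3]); print(np.degrees(np.arctan2(e[1],e[0])),np.linalg.norm(q-np.roll(q,1,0),axis=1))
a,b=[ray(c,p,.1) for p in [(276,154),(448,150)]]; print(a,b,(a+b)/2,np.linalg.norm(a-b),np.degrees(np.arctan2(*(b-a)[1::-1])))
g=cv2.cvtColor(c["img"],cv2.COLOR_RGB2GRAY)
for x0,y0 in [(276,154),(448,150)]:
    w=g[y0-12:y0+13,x0-14:x0+15]; v,u=np.nonzero(w<40); print("peg px",u.mean()+x0-14,v.mean()+y0-12,u.min(),u.max(),v.min(),v.max(),len(u))
m=(a+b)/2; 
for d in (-.028,.028): plan(m+[0,0,.1]+d*np.array([-np.sin(.08),np.cos(.08),0]),4.8)
E
```

```text
[[ 0.4494  0.0367  0.08  ]
 [ 0.6159  0.0551  0.08  ]
 [ 0.6361 -0.1127  0.08  ]
 [ 0.4675 -0.1304  0.08  ]] [ 0.54222724 -0.03784093  0.08      ]
6.154013897439719 [0.16806304 0.1675131  0.16895253 0.16946089]
[ 0.47546991 -0.04426634  0.1       ] [ 0.60696161 -0.03043197  0.1       ] [ 0.54121576 -0.03734915  0.1       ] 0.13221746888048114 6.006045331552417
peg px 275.5 154.0 7 20 6 18 142
peg px 447.5 149.2263157894737 5 23 5 17 190
shift cm [ 2.77 -3.3   3.04] rot deg [-0.01  0.06 -0.08] j6 now 1.15
shift cm [ 2.78 -8.9   3.04] rot deg [-0.01  0.06 -0.08] j6 now 1.15
```

>>> {"api": "step_arm", "payload": {"targets": [0.8,-3,0,0,0,0,1,1.6,-6,0,0,0,0,1,2.8,-9,0,0,0,0,1,2.8,-9,3,0,0,0,1,2.8,-9,6,0,0,0,1]}}

```text
time: 5.75
position: [0.5412, -0.0071, 0.1715]
eef_rot: [0.999, 0.042, 0.002, 0.0]
wrist_force: [-0.2, 0.0, -0.9]
opening: 0.0267
```

>>> {"api": "step_arm", "payload": {"targets": [0,0,3,0,0,0,1,0,0,6,0,0,0,1,0,0,9,0,0,0,1,0,0,11,0,0,0,1,0,0,12.7,0,0,0,1]}}

```text
time: 6.17
position: [0.5375, -0.0084, 0.0411]
eef_rot: [0.999, 0.041, -0.002, -0.0]
wrist_force: [0.3, -0.3, -0.6]
opening: 0.027
```

>>> {"api": "step_arm", "payload": {"targets": [0,0,0,0,0,0,1,0,0,0,0,0,0,1,0,0,0,0,0,0,0.5,0,0,0,0,0,0,0.5,0,0,0,0,0,0,0.5]}}

```text
time: 6.58
position: [0.5398, -0.0078, 0.0453]
eef_rot: [0.999, 0.042, 0.001, 0.0]
wrist_force: [-0.5, -0.1, 0.4]
opening: 0.0428
```

```bash
python3 - <<'E'
from h import *
s=sense();print(s["time"],s["position"],yaw(),s["opening"],s["wrist_force"])
E
```

```text
6.5833 [ 0.53980303 -0.0077955   0.04526023] 4.771736113177 0.04276106357429506 [-0.54724514 -0.05283805  0.38608905]
```

>>> {"api": "step_arm", "payload": {"targets": [0,0,-4,0,0,0,0.5,0,0,-8,0,0,0,0.5,0,0,-12,0,0,0,0,0,0,-15.5,0,0,0,0,0,0,-15.5,0,0,0,0]}}

```text
time: 7.0
position: [0.5432, -0.008, 0.2081]
eef_rot: [0.999, 0.042, 0.007, 0.001]
wrist_force: [0.9, 0.4, 0.2]
opening: 0.0772
```

>>> {"api": "step_arm", "payload": {"targets": [-1.1,4,0,0,0,0,0,-2.2,8,0,0,0,0,0,-3.3,12,0,0,0,0,0,-4.4,16,0,0,0,0,0,-4.6,16.4,0,0,0,0,0]}}

```text
time: 7.42
position: [0.5064, -0.1806, 0.2]
eef_rot: [0.999, 0.039, 0.001, 0.002]
wrist_force: [0.8, 0.3, -0.0]
opening: 0.0855
```

>>> {"api": "step_arm", "payload": {"targets": [-1.1,4,0,0,0,0,0,-2.2,8,0,0,0,0,0,-3.3,12,0,0,0,0,0,-4.4,16,0,0,0,0,0,-4.6,16.4,0,0,0,0,0]}}

```text
time: 7.83
position: [0.4739, -0.3483, 0.1995]
eef_rot: [0.999, 0.039, 0.001, 0.002]
wrist_force: [0.6, 0.5, 0.9]
opening: 0.0856
```

>>> {"api": "step_arm", "payload": {"targets": [0,0,0,0,0,0,0,0,0,0,0,0,0,0]}}

```text
time: 8.0
position: [0.4746, -0.3416, 0.1993]
eef_rot: [0.999, 0.041, 0.0, -0.0]
wrist_force: [-0.2, 0.2, -0.9]
opening: 0.0852
```

```bash
python3 - <<'E'
from h import *
s=sense();print(s["time"],s["position"],yaw(),s["opening"])
c=cam("wrist");save(c,"w3");hsv=cv2.cvtColor(c["img"],cv2.COLOR_RGB2HSV)
m=cv2.inRange(hsv,(0,110,30),(20,255,255)); n,l,st,ce=cv2.connectedComponentsWithStats(m); print([(st[i],ce[i].round()) for i in range(1,n) if st[i][4]>40])
E
```

```text
8.0 [ 0.4745893  -0.34155947  0.19933853] 4.740486866131699 0.08524969619839251
[]
```

View pics/w3.png

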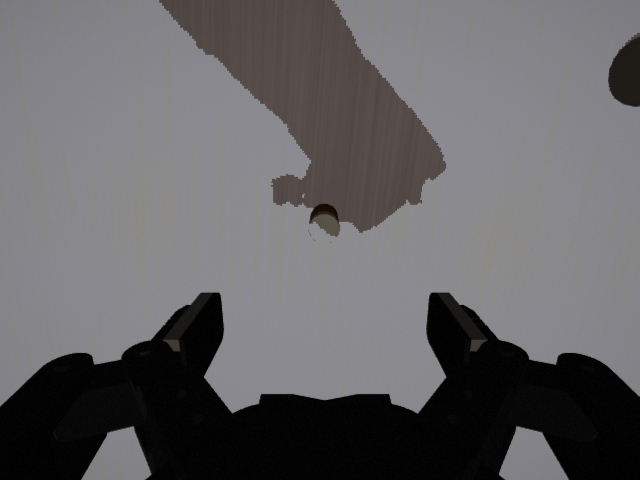

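Jar 2's cap is at about (325,227).

```bash
python3 - <<'E'
from h import *
c=cam("wrist"); p=ray(c,(325,227),.05); print(p, proj(c,(.476,-.345,.05))); plan((p[0],p[1],.022),5)
E
```

```text
[ 0.47445974 -0.34406871  0.05      ] [326.66794598 228.17410375]
shift cm [-0.09  0.37 17.75] rot deg [-0.03 -0.   -0.12] j6 now 0.73
```

>>> {"api": "step_arm", "payload": {"targets": [-0.1,0.3,4,0,0,0,0,-0.1,0.3,8,0,0,0,0,-0.1,0.3,12,0,0,0,0,-0.1,0.3,12,0,0,0,0,-0.1,0.3,12,0,0,0,0]}}

```text
time: 8.52
position: [0.473, -0.3419, 0.078]
eef_rot: [0.999, 0.043, -0.002, -0.002]
wrist_force: [0.5, -1.0, 1.0]
opening: 0.0853
```

>>> {"api": "step_arm", "payload": {"targets": [0,0,3,0,0,0,0,0,0,5,0,0,0,0,0,0,5.7,0,0,0,0,0,0,5.7,0,0,0,0,0,0,5.7,0,0,0,1]}}

```text
time: 8.93
position: [0.4753, -0.3458, 0.0246]
eef_rot: [0.999, 0.042, 0.001, 0.001]
wrist_force: [0.5, 0.8, 1.0]
opening: 0.0753
```

>>> {"api": "step_arm", "payload": {"targets": [0,0,0,0,0,0,1,0,0,0,0,0,0,1,0,0,0,0,0,0,1,0,0,0,0,0,0,1,0,0,0,0,0,0,1]}}

```text
time: 9.35
position: [0.4745, -0.3456, 0.0234]
eef_rot: [0.999, 0.042, 0.001, 0.001]
wrist_force: [-0.2, -0.1, 5.2]
opening: 0.027
```

>>> {"api": "step_arm", "payload": {"targets": [0,0,-4,0,0,0,1,0,0,-8,0,0,0,1,0,0,-12,0,0,0,1,0,0,-16,0,0,0,1,0,0,-18,0,0,0,1]}}

```text
time: 9.77
position: [0.4751, -0.3462, 0.2077]
eef_rot: [0.999, 0.042, 0.002, 0.002]
wrist_force: [1.4, -0.4, -0.9]
opening: 0.027
```

>>> {"api": "step_arm", "payload": {"targets": [1.2,-3.5,0,0,0,0,1,2.4,-7,0,0,0,0,1,3.6,-10.5,0,0,0,0,1,4.7,-13.6,0,0,0,0,1,4.7,-13.6,0,0,0,0,1]}}

```text
time: 10.18
position: [0.5098, -0.2003, 0.2024]
eef_rot: [0.999, 0.045, -0.0, -0.001]
wrist_force: [0.3, 1.2, -1.6]
opening: 0.0272
```

>>> {"api": "step_arm", "payload": {"targets": [1.2,-3.5,0,0,0,0,1,2.4,-7,0,0,0,0,1,3.6,-10.5,0,0,0,0,1,4.7,-13.6,0,0,0,0,1,4.7,-13.6,0,0,0,0,1]}}

```text
time: 10.6
position: [0.5455, -0.0614, 0.2022]
eef_rot: [0.999, 0.045, 0.0, -0.001]
wrist_force: [-0.9, -0.5, -0.1]
opening: 0.0269
```

>>> {"api": "step_arm", "payload": {"targets": [0,0,0,0,0,0,1,0,0,0,0,0,0,1]}}

```text
time: 10.77
position: [0.5448, -0.0664, 0.2021]
eef_rot: [0.999, 0.042, -0.0, 0.0]
wrist_force: [-1.1, -0.0, -0.5]
opening: 0.0271
```

```bash
python3 - <<'E'
from h import *
s=sense();print(s["time"],s["position"],yaw(),s["opening"])
plan((.545,-.0655,.0455),6)
E
```

```text
10.7667 [ 0.54481584 -0.06643839  0.20210161] 4.817894531124342 0.02714311231063182
shift cm [ 0.03 -0.1  15.66] rot deg [ 0.03  0.03 -1.18] j6 now 1.22
```

>>> {"api": "step_arm", "payload": {"targets": [0,0,3,0,0,0,1,0,0,6,0,0,0,1,0,0,9,0,0,0,1,0,0,12,0,0,0,1,0,0,12,0,0,0,1]}}

```text
time: 11.18
position: [0.5403, -0.0668, 0.0766]
eef_rot: [0.999, 0.04, -0.005, -0.001]
wrist_force: [-1.6, 0.3, -1.4]
opening: 0.0271
```

>>> {"api": "step_arm", "payload": {"targets": [0,0,2,0,0,0,1,0,0,3.6,0,0,0,1,0,0,3.6,0,0,0,1,0,0,3.6,0,0,0,0.5,0,0,3.6,0,0,0,0.5]}}

```text
time: 11.6
position: [0.546, -0.0671, 0.0481]
eef_rot: [0.999, 0.041, 0.001, 0.0]
wrist_force: [-0.5, -0.3, 0.0]
opening: 0.0422
```

>>> {"api": "step_arm", "payload": {"targets": [0,0,0,0,0,0,0.5,0,0,0,0,0,0,0.5,0,0,-4,0,0,0,0.5,0,0,-8,0,0,0,0.5,0,0,-12,0,0,0,0.5]}}

```text
time: 12.02
position: [0.5443, -0.0659, 0.168]
eef_rot: [0.999, 0.042, -0.0, -0.0]
wrist_force: [1.0, -0.2, -0.5]
opening: 0.0425
```

>>> {"api": "step_arm", "payload": {"targets": [0,0,-4,0,0,0,0,0,0,-8,0,0,0,0,0,0,-8,0,0,0,0,0,0,-8,0,0,0,0]}}

```text
time: 12.35
position: [0.5469, -0.0665, 0.2506]
eef_rot: [0.999, 0.042, 0.004, 0.001]
wrist_force: [0.7, -0.1, 0.4]
opening: 0.0853
```

```bash
python3 - <<'E'
from h import *
s=sense();print(s["time"],s["position"],yaw(),s["opening"])
c=cam("wrist");a=c["img"]; t=cam("scene")["img"]
cv2.imwrite("pics/w4.png",cv2.hconcat([cv2.resize(a,(400,300)),cv2.resize(t,(400,300))])[:,:,::-1])
plan((.468,.26,.23),23.5+90);plan((.468,.26,.23),23.5-90)
E
```

```text
12.35 [ 0.54689494 -0.06654052  0.25057715] 4.807059105849041 0.08534407169967011
shift cm [ -4.93 -33.13   1.64] rot deg [-0.00e+00 -4.00e-02  7.13e+01] j6 now 1.22
shift cm [ -4.93 -33.13   1.64] rot deg [-0.00e+00 -4.00e-02  7.13e+01] j6 now 1.22
```

View pics/w4.png

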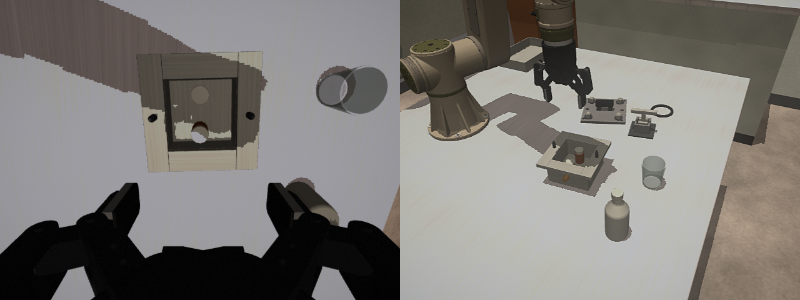

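Both jars are in the vessel, with caps at (200,93) and (200,135) in the left half, and the bench shows no other jar. Next is the cover.

>>> {"api": "step_arm", "payload": {"targets": [-0.1,-4,0,0,0,0,0,-0.2,-8,0,0,0,0,0,-0.3,-12,0,0,0,0,0,-0.4,-16,0,0,0,0,0,-0.5,-19.6,0,0,0,0,0]}}

```text
time: 12.87
position: [0.5219, 0.1306, 0.2444]
eef_rot: [0.999, 0.042, -0.002, 0.0]
wrist_force: [0.2, -0.4, 0.0]
opening: 0.0854
```

>>> {"api": "step_arm", "payload": {"targets": [-0.1,-4,0,0,0,0,0,-0.2,-8,0,0,0,0,0,-0.3,-12,0,0,0,0,0,-0.4,-16,0,0,0,0,0,-0.5,-19.6,0,0,0,0,0]}}

```text
time: 13.28
position: [0.5005, 0.3256, 0.2442]
eef_rot: [0.999, 0.042, -0.002, 0.001]
wrist_force: [0.8, -0.3, -0.6]
opening: 0.0856
```

>>> {"api": "step_arm", "payload": {"targets": [0,0,0,0,0,-7,0,0,0,0,0,0,-14,0,0,0,0,0,0,-21,0,0,0,0,0,0,-28,0,0,0,0,0,0,-35,0]}}

```text
time: 13.7
position: [0.5011, 0.3235, 0.244]
eef_rot: [0.939, 0.343, -0.002, 0.0]
wrist_force: [1.2, -0.4, -0.9]
opening: 0.0851
```

>>> {"api": "step_arm", "payload": {"targets": [0,0,0,0,0,-7,0,0,0,0,0,0,-14,0,0,0,0,0,0,-21,0,0,0,0,0,0,-28,0,0,0,0,0,0,-35,0]}}

```text
time: 14.12
position: [0.5012, 0.3232, 0.244]
eef_rot: [0.793, 0.61, -0.002, -0.0]
wrist_force: [0.7, 0.2, -0.1]
opening: 0.0854
```

>>> {"api": "step_arm", "payload": {"targets": [0,0,0,0,0,-7,0,0,0,0,0,0,-14,0,0,0,0,0,0,-21,0,0,0,0,0,0,-28,0,0,0,0,0,0,-35,0]}}

```text
time: 14.53
position: [0.5012, 0.3232, 0.2441]
eef_rot: [0.573, 0.82, -0.002, -0.001]
wrist_force: [0.1, 0.5, -0.3]
opening: 0.0857
```

>>> {"api": "step_arm", "payload": {"targets": [0,0,0,0,0,-4,0,0,0,0,0,0,-4,0,0,0,0,0,0,-4,0,0,0,0,0,0,-4,0]}}

```text
time: 14.87
position: [0.5017, 0.3234, 0.2452]
eef_rot: [0.547, 0.837, -0.001, -0.0]
wrist_force: [-0.0, 0.6, -0.0]
opening: 0.0854
```

```bash
python3 - <<'E'
from h import *
s=sense();print(s["time"],s["position"],yaw(),s["joint_positions"].round(2))
c=cam("wrist");save(c,"w5")
E
```

```text
14.8667 [0.50174063 0.32344434 0.24517907] 113.68772162258881 [ 0.44  0.36  0.14  1.36 -0.    0.02]
```

View pics/w5.png

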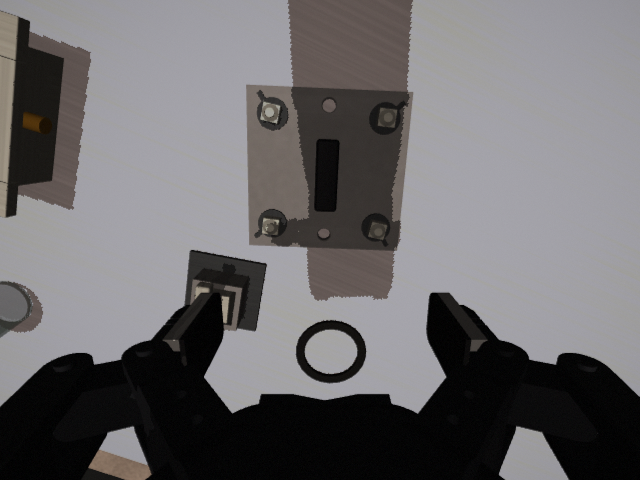

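The cover's corners are at (247,86), (412,93), (397,250) and (250,244), its peg holes at (329,105) and (324,234), and the handle is centred at (327,175).

```bash
python3 - <<'E'
from h import *
c=cam("wrist")
q=np.array([ray(c,p,.01) for p in [(247,86),(412,93),(397,250),(250,244)]]); m=q.mean(0);print(m,np.linalg.norm(q-np.roll(q,1,0),axis=1))
e=(q[0]-q[3]+q[1]-q[2]); print("yaw corners",np.degrees(np.arctan2(e[1],e[0])))
a,b=[ray(c,p,.01) for p in [(329,105),(324,234)]]; print("holes",(a+b)/2,np.linalg.norm(a-b),np.degrees(np.arctan2(*(a-b)[1::-1])))
h=c["img"][120:230,300:352].max(2)<28; v,u=np.nonzero(h); r=cv2.minAreaRect(np.c_[u+300,v+120].astype(np.float32)); bx=cv2.boxPoints(r)
w=np.array([ray(c,p,.05) for p in bx]); print("handle",w.mean(0),w.round(4)); d=w-np.roll(w,1,0); L=np.linalg.norm(d,axis=1); k=L.argmax(); print(L,np.degrees(np.arctan2(d[k][1],d[k][0]))%180)
plan(np.r_[((a+b)/2)[:2],.2],113.5)
E
```

```text
[0.46822405 0.31203428 0.01      ] [0.16743072 0.16785203 0.16794023 0.16884468]
yaw corners -158.46463835763078
holes [0.46795763 0.31177355 0.01      ] 0.1374430574136637 -158.4991338842429
handle [0.46760187 0.31090159 0.05      ] [[0.504  0.3124 0.05  ]
 [0.4391 0.2885 0.05  ]
 [0.4314 0.3088 0.05  ]
 [0.4959 0.3339 0.05  ]]
[0.02288934 0.06915394 0.02164623 0.06921317] 21.248387523818995
shift cm [ 0.29 -3.58  4.58] rot deg [-0.06  0.01  0.23] j6 now 0.02
```

>>> {"api": "step_arm", "payload": {"targets": [0.3,-3.6,0,0,0,2.2,0,0.3,-3.6,4,0,0,2.2,0,0.3,-3.6,8,0,0,2.2,0,0.3,-3.6,12,0,0,2.2,0,0.3,-3.6,15,0,0,2.2,0]}}

```text
time: 15.38
position: [0.4667, 0.3113, 0.0936]
eef_rot: [0.562, 0.827, -0.001, -0.0]
wrist_force: [-0.2, -0.3, -0.5]
opening: 0.0852
```

>>> {"api": "step_arm", "payload": {"targets": [0,0,3,0,0,0,0,0,0,6,0,0,0,0,0,0,7.5,0,0,0,0,0,0,7.5,0,0,0,0,0,0,7.5,0,0,0,0]}}

```text
time: 15.8
position: [0.4674, 0.3115, 0.0206]
eef_rot: [0.562, 0.827, -0.001, -0.001]
wrist_force: [-0.0, -0.6, 0.6]
opening: 0.0856
```

```bash
python3 - <<'E'
from h import *
s=sense();print(s["time"],s["position"],yaw(),s["wrist_force"])
plan((.468,.3118,.02),111.5)
E
```

```text
15.8 [0.46736257 0.3114932  0.02059443] 111.55783916257141 [-0.03825392 -0.57190088  0.55970484]
shift cm [0.01 0.07 0.06] rot deg [-0.13  0.01  0.06] j6 now 0.07
```

Good. Close on the handle, lift, and read the pose.

>>> {"api": "step_arm", "payload": {"targets": [0,0,0,0,0,0,1,0,0,0,0,0,0,1,0,0,0,0,0,0,1,0,0,0,0,0,0,1,0,0,0,0,0,0,1], "newtons": 80}}

```text
time: 16.22
position: [0.4687, 0.3121, 0.0222]
eef_rot: [0.562, 0.827, 0.001, 0.0]
wrist_force: [-0.4, -0.2, -0.6]
opening: 0.0258
```

>>> {"api": "step_arm", "payload": {"targets": [0,0,0,0,0,0,1,0,0,0,0,0,0,1,0,0,-1,0,0,0,1,0,0,-2,0,0,0,1,0,0,-3,0,0,0,1]}}

```text
time: 16.63
position: [0.4668, 0.3114, 0.0511]
eef_rot: [0.562, 0.827, -0.001, -0.001]
wrist_force: [-0.1, -0.5, -8.2]
opening: 0.021
```

>>> {"api": "step_arm", "payload": {"targets": [0,0,-3,0,0,0,1,0,0,-6,0,0,0,1,0,0,-9,0,0,0,1,0,0,-12,0,0,0,1,0,0,-14,0,0,0,1]}}

```text
time: 17.05
position: [0.4684, 0.3122, 0.1948]
eef_rot: [0.562, 0.827, 0.001, 0.001]
wrist_force: [0.4, 0.4, -8.0]
opening: 0.0204
```

>>> {"api": "step_arm", "payload": {"targets": [0,0,0,0,0,0,1,0,0,0,0,0,0,1,0,0,0,0,0,0,1]}}

```text
time: 17.3
position: [0.467, 0.3114, 0.1896]
eef_rot: [0.562, 0.827, -0.001, -0.001]
wrist_force: [-0.0, -0.1, -9.4]
opening: 0.0206
```

```bash
python3 - <<'E'
from h import *
s=sense();print(s["time"],s["position"],yaw(),s["opening"],s["wrist_force"],s["wrist_torque"])
plan((.542,-.0377,s["position"][2]),96.1)
E
```

```text
17.3 [0.4669657  0.3114146  0.18962579] 111.59543600491973 0.02061333366405127 [-0.01260974 -0.1462991  -9.37669887] [-0.03211472  0.07521376  0.00347439]
shift cm [-3.522e+01 -5.870e+00  2.000e-02] rot deg [-0.16  0.03 15.5 ] j6 now 0.07
```

>>> {"api": "step_arm", "payload": {"targets": [-3.5,-0.6,0,0,0,0,1,-7,-1.2,0,0,0,0,1,-10.5,-1.8,0,0,0,0,1,-14,-2.4,0,0,0,0,1,-17.6,-2.9,0,0,0,0,1]}}

```text
time: 17.72
position: [0.5039, 0.1361, 0.1885]
eef_rot: [0.562, 0.827, -0.002, -0.002]
wrist_force: [0.7, 0.6, -8.5]
opening: 0.0203
```

>>> {"api": "step_arm", "payload": {"targets": [-3.5,-0.6,0,0,0,0,1,-7,-1.2,0,0,0,0,1,-10.5,-1.8,0,0,0,0,1,-14,-2.4,0,0,0,0,1,-17.6,-2.9,0,0,0,0,1]}}

```text
time: 18.13
position: [0.5418, -0.038, 0.1885]
eef_rot: [0.562, 0.827, -0.001, -0.002]
wrist_force: [1.3, -0.0, -8.2]
opening: 0.0201
```

>>> {"api": "step_arm", "payload": {"targets": [0,0,0,0,0,5,1,0,0,0,0,0,10,1,0,0,0,0,0,15.5,1,0,0,0,0,0,15.5,1,0,0,0,0,0,15.5,1]}}

```text
time: 18.55
position: [0.5424, -0.0366, 0.1891]
eef_rot: [0.668, 0.744, -0.001, -0.002]
wrist_force: [-0.4, 0.6, -8.0]
opening: 0.0207
```

```bash
python3 - <<'E'
from h import *
s=sense();print(s["time"],s["position"],yaw(),s["opening"],s["wrist_force"])
plan((.542,-.0377,.132),96.1)
c=cam("wrist");save(c,"w6")
E
```

```text
18.55 [ 0.54235517 -0.03657208  0.18911325] 96.23174195114125 0.02072430310402066 [-0.42047155  0.58562208 -7.99016281]
shift cm [-0.12 -0.03  5.71] rot deg [-0.22 -0.07  0.13] j6 now -0.32
```

View pics/w6.png

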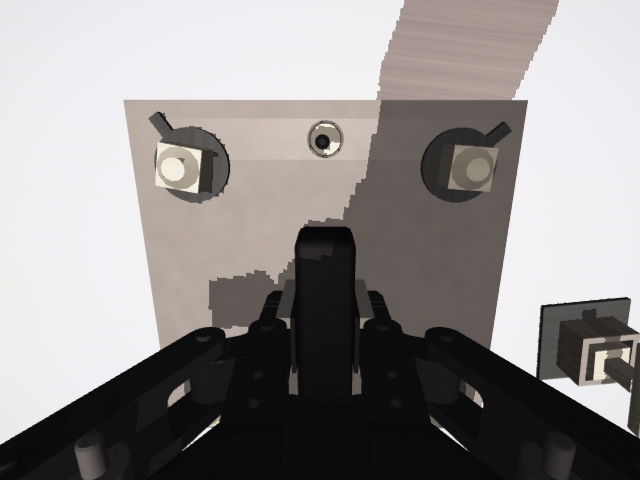

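```bash
python3 - <<'E'
from h import *
c=cam("wrist");p=ray(c,(323.5,142),.103);h=ray(c,(325,139),.179)
g=cv2.cvtColor(c["img"],cv2.COLOR_RGB2GRAY)[118:160,304:348]; v,u=np.nonzero(g<45); print("dark",u.mean()+304,v.mean()+118,u.min()+304,u.max()+304,v.min()+118,v.max()+118,len(u))
t=np.radians(yaw()); d=(p-h)[:2]; print(p,h,"tool x,y mm",1000*np.r_[d@[np.cos(t),np.sin(t)],d@[np.sin(t),-np.cos(t)]])
save(c,"w6b",(295,110,355,170),8)
cx=np.radians(6.1);print("peg expected",.542-.069*np.cos(cx),-.0377-.069*np.sin(cx))
E
```

```text
dark 321.84397163120565 140.60992907801418 310 328 134 147 141
[ 0.47423712 -0.04361604  0.103     ] [ 0.47273792 -0.04287713  0.179     ] tool x,y mm [-0.89743296  1.41003132]
peg expected 0.4733906818548089 -0.04503222092220009
```

View pics/w6b.png

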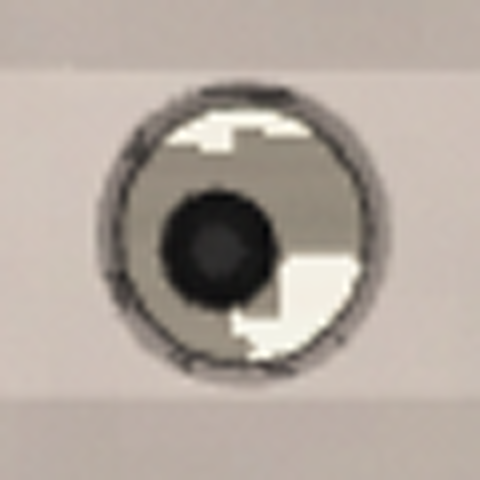

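Peg seen through the near hole: hole centre (325.6,138.8), peg centre (322.2,141.0), so about 2 mm in tool -x. I'll correct, lower and look again.

>>> {"api": "step_arm", "payload": {"targets": [-0.17,0,1,0,0,0,1,-0.17,0,2.5,0,0,0,1,-0.17,0,4,0,0,0,1,-0.17,0,5.3,0,0,0,1,-0.17,0,5.3,0,0,0,1]}}

```text
time: 19.07
position: [0.5414, -0.0378, 0.1346]
eef_rot: [0.668, 0.744, -0.002, -0.003]
wrist_force: [-2.4, -0.2, -9.0]
opening: 0.0206
```

>>> {"api": "step_arm", "payload": {"targets": [0,0,0,0,0,0,1,0,0,0,0,0,0,1]}}

```text
time: 19.23
position: [0.5442, -0.0385, 0.1386]
eef_rot: [0.668, 0.744, 0.0, 0.0]
wrist_force: [0.5, 0.9, -8.0]
opening: 0.0207
```

```bash
python3 - <<'E'
from h import *
s=sense();print(s["position"],yaw(),s["wrist_force"])
c=cam("wrist");i=c["img"]
cv2.imwrite("pics/w7.png",cv2.resize(i[100:180,285:365],None,fx=7,fy=7,interpolation=cv2.INTER_CUBIC)[:,:,::-1])
E
```

```text
[ 0.54418849 -0.03845401  0.13863749] 96.1289855703487 [ 0.47914478  0.92883697 -8.01531348]
```

View pics/w7.png

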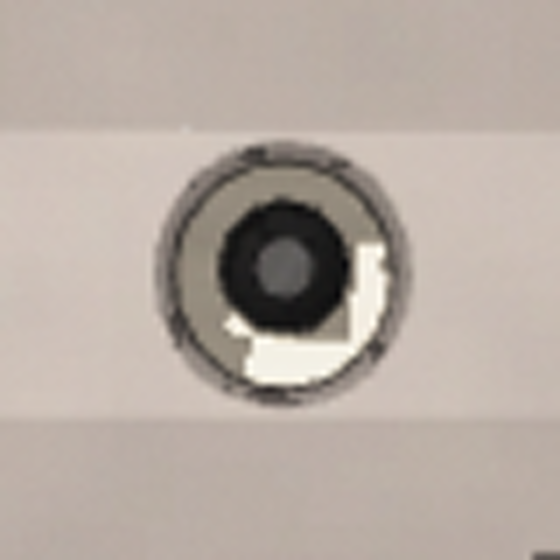

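The peg is centred in the hole, at (285,267) against (283,272) in the crop. Lowering gently.

>>> {"api": "step_arm", "payload": {"targets": [0,0,0.7,0,0,0,1,0,0,1.4,0,0,0,1,0,0,2.0,0,0,0,1,0,0,2.6,0,0,0,1,0,0,2.6,0,0,0,1]}}

```text
time: 19.7
position: [0.5426, -0.0382, 0.1104]
eef_rot: [0.669, 0.744, -0.001, -0.001]
wrist_force: [-0.5, -0.3, -9.0]
opening: 0.0202
```

>>> {"api": "step_arm", "payload": {"targets": [0,0,0.4,0,0,0,1,0,0,0.7,0,0,0,1,0,0,1.0,0,0,0,1,0,0,1.15,0,0,0,1,0,0,1.15,0,0,0,1]}}

```text
time: 20.12
position: [0.5441, -0.0385, 0.1025]
eef_rot: [0.669, 0.744, 0.0, 0.001]
wrist_force: [-4.0, 0.7, 3.3]
opening: 0.0205
```

>>> {"api": "step_arm", "payload": {"targets": [0,0,0,0,0,0,1,0,0,0,0,0,0,1,0,0,0,0,0,0,1]}}

```text
time: 20.37
position: [0.5441, -0.0385, 0.1024]
eef_rot: [0.669, 0.744, 0.0, 0.001]
wrist_force: [-4.7, 0.5, 6.4]
opening: 0.0202
```

>>> {"api": "step_arm", "payload": {"targets": [0,0,0,0,0,0,0.6,0,0,0,0,0,0,0.4,0,0,0,0,0,0,0.2,0,0,0,0,0,0,0,0,0,0,0,0,0,0], "newtons": 30}}

```text
time: 20.78
position: [0.5443, -0.0386, 0.1009]
eef_rot: [0.669, 0.744, 0.0, 0.0]
wrist_force: [-0.0, 0.0, -0.2]
opening: 0.0794
```

>>> {"api": "step_arm", "payload": {"targets": [0,0,-3,0,0,0,0,0,0,-7,0,0,0,0,0,0,-11,0,0,0,0,0,0,-15,0,0,0,0,0,0,-15,0,0,0,0]}}

```text
time: 21.2
position: [0.5475, -0.0392, 0.2594]
eef_rot: [0.668, 0.744, 0.003, 0.006]
wrist_force: [1.5, -0.7, 0.8]
opening: 0.0856
```

>>> {"api": "step_arm", "payload": {"targets": [0,4,0,0,0,0,0,0,7,0,0,0,0,0,0,7,0,0,0,0,0,0,7,0,0,0,0,0]}}

```text
time: 21.53
position: [0.6143, -0.0309, 0.2494]
eef_rot: [0.668, 0.744, -0.0, -0.001]
wrist_force: [-0.7, 0.1, 0.1]
opening: 0.0855
```

```bash
python3 - <<'E'
from h import *
s=sense();print(s["time"],s["position"],yaw(),s["opening"])
c=cam("wrist");save(c,"w8")
E
```

```text
21.5333 [ 0.61429032 -0.03093765  0.24938804] 96.12409763742578 0.08554742052558069
```

View pics/w8.png

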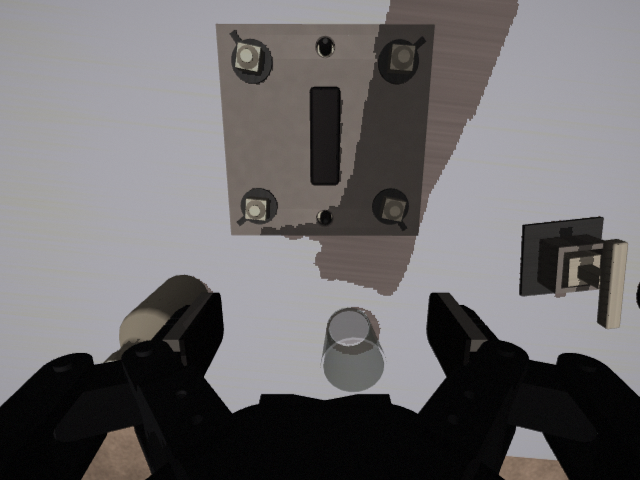

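The cover sits over both pegs, with peg tips in the holes at (325,47) and (324,217). The key bar is at (612,284), and all four screws are visible with their tabs near the corners.

```bash
cat > geo.py <<'E'
import numpy as np
E
python3 - <<'E'
from h import *
c=cam("wrist")
q=np.array([ray(c,p,.09) for p in [(217,24),(434,24),(420,236),(231,236)]]); m=q.mean(0);print("lid",m,np.linalg.norm(q-np.roll(q,1,0),axis=1))
e=q[2]-q[1]+q[3]-q[0]; th=np.arctan2(e[1],e[0]);print("yaw",np.degrees(th))
hb=np.array([ray(c,p,.09) for p in [(325,47),(324,217)]]);print("holes",hb.mean(0),np.linalg.norm(hb[0]-hb[1]))
h=c["img"][80:190,300:350].max(2)<28; v,u=np.nonzero(h); w=np.array([ray(c,p,.13) for p in cv2.boxPoints(cv2.minAreaRect(np.c_[u+300,v+80].astype(np.float32)))]);print("handle",w.mean(0))
Rm=np.array([[np.cos(th),-np.sin(th)],[np.sin(th),np.cos(th)]])
for n,sx,sy,tip,tab in [("A",-1,-1,(246,56),(235,33)),("B",-1,1,(403,57),(424,40)),("C",1,-1,(257,211),(239,224)),("D",1,1,(395,211),(407,226))]:
    s=m[:2]+Rm@np.array([sx*.058,sy*.058]); t=ray(c,tab,.093)[:2]-s; ang=np.degrees(np.arctan2(t[1],t[0])-th-np.arctan2(sy,sx))
    print(n,"screw",s.round(4),"tip seen",ray(c,tip,.112)[:2].round(4),"tab cw deg",-((ang+180)%360-180).round(1))
kb=np.array([ray(c,p,.088) for p in [(600,243),(626,241),(620,328),(598,325)]]); print("key",kb.mean(0),kb.round(3))
plan((.62,.21,.25),9.6+90)
E
```

```text
lid [ 0.54219825 -0.03691077  0.09      ] [0.17072983 0.16840055 0.1706502  0.17193663]
yaw 6.111883662433647
holes [ 0.54148913 -0.03784017  0.09      ] 0.13697243035346232
handle [ 0.54242728 -0.03766571  0.13      ]
A screw [ 0.4907 -0.1008] tip seen [ 0.4906 -0.1013] tab cw deg 14.6
B screw [0.4784 0.0146] tip seen [0.479  0.0137] tab cw deg 5.3
C screw [ 0.606  -0.0884] tip seen [ 0.6057 -0.0871] tab cw deg 6.3
D screw [0.5937 0.0269] tip seen [0.5936 0.0264] tab cw deg 4.4
key [0.64768939 0.2481501  0.088     ] [[0.607 0.224 0.088]
 [0.603 0.247 0.088]
 [0.691 0.272 0.088]
 [0.69  0.249 0.088]]
shift cm [23.89  3.27  0.03] rot deg [-0.08 -0.01 -3.5 ] j6 now -0.29
```

>>> {"api": "step_arm", "payload": {"targets": [3.4,1.2,0,0,0,0,0,6.8,2.4,0,0,0,0,0,10.2,3.6,0,0,0,0,0,13.6,4.9,0,0,0,0,0,13.6,4.9,0,0,0,0,0]}}

```text
time: 22.05
position: [0.6474, 0.115, 0.2511]
eef_rot: [0.666, 0.746, 0.001, -0.0]
wrist_force: [-2.2, -0.7, -0.1]
opening: 0.0853
```

>>> {"api": "step_arm", "payload": {"targets": [3.4,1.2,0,0,0,0,0,6.8,2.4,0,0,0,0,0,10.2,3.6,0,0,0,0,0,13.6,4.9,0,0,0,0,0,13.6,4.9,0,0,0,0,0]}}

```text
time: 22.47
position: [0.6814, 0.2554, 0.2496]
eef_rot: [0.666, 0.746, 0.0, -0.001]
wrist_force: [-1.8, -0.4, -0.4]
opening: 0.0858
```

>>> {"api": "step_arm", "payload": {"targets": [0,0,0,0,0,-3,0,0,0,0,0,0,-3,0,0,0,0,0,0,-3,0]}}

```text
time: 22.72
position: [0.6815, 0.2492, 0.2512]
eef_rot: [0.649, 0.76, -0.0, 0.0]
wrist_force: [0.2, -0.8, -0.5]
opening: 0.0851
```

```bash
python3 - <<'E'
from h import *
s=sense();print(s["time"],s["position"],yaw(),s["joint_positions"].round(2))
c=cam("wrist");save(c,"w9",(170,20,470,300),2)
E
```

```text
22.7167 [0.68149945 0.24917283 0.25119837] 99.01030673649547 [ 0.24  0.64  0.61  1.54 -0.    0.08]
```

View pics/w9.png

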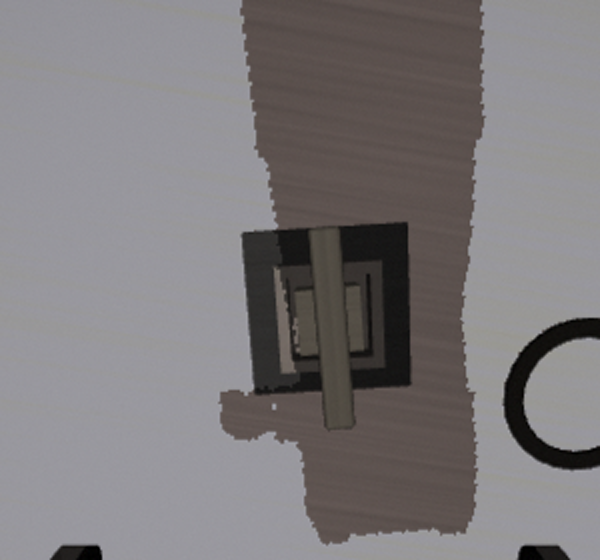

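The key bar runs from (324,228) to (340,429) in the crop. The holder's rim corners are at (275,265), (383,260), (386,366) and (282,373), and its foot corners at (243,233), (408,223), (410,384) and (254,394).

```bash
python3 - <<'E'
from h import *
c=cam("wrist"); f=lambda l,z: np.array([ray(c,(x/2+170,y/2+20),z) for x,y in l])
b=f([(311,228),(338,228),(354,428),(326,430)],.088); e=b[2]+b[3]-b[0]-b[1]; print("bar",b.mean(0),np.linalg.norm(e)/2,np.degrees(np.arctan2(e[1],e[0])))
for n,l,z in [("rim",[(275,265),(383,260),(386,366),(282,373)],.04),("foot",[(243,233),(408,223),(410,384),(254,394)],.01)]:
    q=f(l,z); e=q[2]+q[3]-q[0]-q[1]; print(n,q.mean(0),np.linalg.norm(q-np.roll(q,1,0),axis=1).round(4),np.degrees(np.arctan2(e[1],e[0])))
m=b.mean(0); e=b[2]+b[3]-b[0]-b[1]; plan((m[0],m[1],.066),np.degrees(np.arctan2(e[1],e[0]))+90)
E
```

```text
bar [0.64993549 0.25524425 0.088     ] 0.08883619517047948 13.886765699425604
rim [0.64820648 0.2559255  0.04      ] [0.0546 0.0538 0.0534 0.0541] 12.132678419679708
foot [0.64818933 0.25526457 0.01      ] [0.088  0.0881 0.0873 0.0887] 11.719878022777914
shift cm [ 1.13 -3.05 18.54] rot deg [ 0.02  0.01 -4.91] j6 now 0.08
```

>>> {"api": "step_arm", "payload": {"targets": [1.1,-3.0,0,0,0,-4.9,0,1.1,-3.0,4,0,0,-4.9,0,1.1,-3.0,8,0,0,-4.9,0,1.1,-3.0,11,0,0,-4.9,0,1.1,-3.0,11,0,0,-4.9,0]}}

```text
time: 23.23
position: [0.6459, 0.2539, 0.1335]
eef_rot: [0.616, 0.787, -0.005, -0.004]
wrist_force: [-1.7, -0.2, -1.7]
opening: 0.0856
```

>>> {"api": "step_arm", "payload": {"targets": [0,0,3,0,0,0,0,0,0,6,0,0,0,0,0,0,7.8,0,0,0,0,0,0,7.8,0,0,0,0,0,0,7.8,0,0,0,0]}}

```text
time: 23.65
position: [0.6509, 0.2554, 0.0638]
eef_rot: [0.616, 0.788, -0.0, -0.0]
wrist_force: [-0.0, 0.1, -0.3]
opening: 0.0851
```

```bash
python3 - <<'E'
from h import *
s=sense();print(s["time"],s["position"],yaw(),s["wrist_force"]);plan((.650,.2552,.063),103.9)
E
```

```text
23.65 [0.65092798 0.25544474 0.06382437] 103.93553894575261 [-0.00714671  0.08690014 -0.28186264]
shift cm [-0.   -0.1   0.08] rot deg [-0.02  0.01  0.04] j6 now 0.02
```

>>> {"api": "step_arm", "payload": {"targets": [0,0,0,0,0,0,1,0,0,0,0,0,0,1,0,0,0,0,0,0,1,0,0,0,0,0,0,1,0,0,0,0,0,0,1], "newtons": 80}}

```text
time: 24.07
position: [0.6512, 0.2561, 0.0638]
eef_rot: [0.616, 0.788, 0.001, 0.0]
wrist_force: [0.2, 0.3, -0.3]
opening: 0.0259
```

>>> {"api": "step_arm", "payload": {"targets": [0,0,0,0,0,0,1,0,0,0,0,0,0,1,0,0,-1,0,0,0,1,0,0,-2,0,0,0,1,0,0,-4,0,0,0,1]}}

```text
time: 24.48
position: [0.6489, 0.2555, 0.101]
eef_rot: [0.616, 0.788, -0.002, -0.002]
wrist_force: [0.1, 0.3, -3.3]
opening: 0.0123
```

>>> {"api": "step_arm", "payload": {"targets": [0,0,-3,0,0,0,1,0,0,-6,0,0,0,1,0,0,-9,0,0,0,1,0,0,-9,0,0,0,1,0,0,-9,0,0,0,1]}}

```text
time: 24.9
position: [0.6521, 0.2564, 0.196]
eef_rot: [0.616, 0.788, 0.002, 0.002]
wrist_force: [-0.4, 0.4, -3.5]
opening: 0.0125
```

```bash
python3 - <<'E'
from h import *
s=sense();print(s["time"],s["position"],yaw(),s["opening"],s["wrist_force"])
c=cam("wrist");save(c,"w10",(200,180,440,420),2.4)
plan((.5936,.0267,s["position"][2]),90+6-5); plan((.5936,.0267,s["position"][2]),90+6-5)
E
```

```text
24.9 [0.65214781 0.2563995  0.19599947] 103.9978173196385 0.01247224732558652 [-0.39040881  0.40212334 -3.45216506]
shift cm [-20.86 -11.11  -0.27] rot deg [ 0.08 -0.   12.99] j6 now 0.02
shift cm [-20.86 -11.11  -0.27] rot deg [ 0.08 -0.   12.99] j6 now 0.02
```

View pics/w10.png

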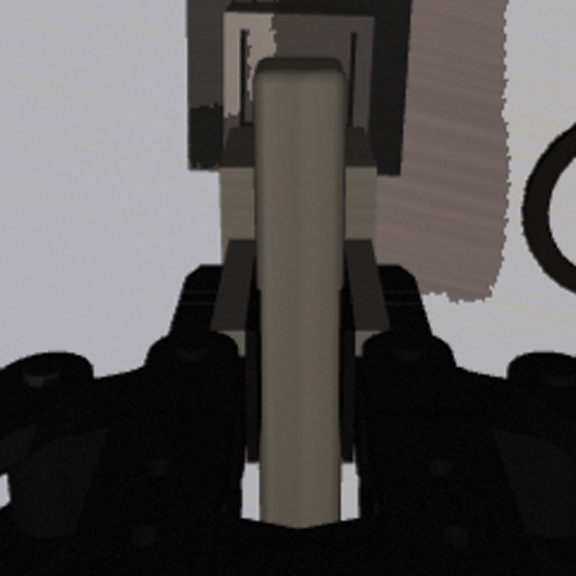

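The key hangs straight in the pads, with its socket symmetric about the bar (219 to 377 around 298) and the bar's near end at crop row 60-72.

```bash
python3 - <<'E'
from h import *
c=capture("wrist"); T=c["T_tool_cam"]; c["E"]=T
# tool frame: z plane of bar top = -(0.019+.007); plan uses same ray function
for v,z,n in [(60/2.4+180,-.026+.0,"bar end top back"),(71/2.4+180,-.026,"bar end chamfer"),(127/2.4+180,.0519-.032,"socket top rear?"),(166/2.4+180,.0519-.032,"socket top edge")]:
    print(n,ray(c,(324.5,v),z).round(4))
print(ray(c,(219/2.4+200,166/2.4+180),.02)[:2],ray(c,(377/2.4+200,166/2.4+180),.02)[:2])
E
```

```text
bar end top back [ 0.0011 -0.0482 -0.026 ]
bar end chamfer [ 0.0011 -0.0466 -0.026 ]
socket top rear? [ 0.0011 -0.026   0.0199]
socket top edge [ 0.001  -0.0177  0.0199]
[-0.01538382 -0.01769849] [ 0.01714221 -0.01768837]
```

>>> {"api": "step_arm", "payload": {"targets": [-3.3,-1.8,0,0,0,0,1,-6.6,-3.6,0,0,0,0,1,-9.9,-5.3,0,0,0,0,1,-10.5,-5.5,0,0,0,0,1,-10.5,-5.5,0,0,0,0,1]}}

```text
time: 25.42
position: [0.6212, 0.1381, 0.1909]
eef_rot: [0.617, 0.787, -0.002, -0.001]
wrist_force: [0.5, -0.0, -2.1]
opening: 0.0125
```

>>> {"api": "step_arm", "payload": {"targets": [-3.3,-1.8,0,0,0,0,1,-6.6,-3.6,0,0,0,6,1,-9.9,-5.3,0,0,0,12,1,-10.4,-5.5,0,0,0,12,1,-10.4,-5.5,0,0,0,12,1]}}

```text
time: 25.83
position: [0.594, 0.0255, 0.1918]
eef_rot: [0.695, 0.719, -0.0, -0.001]
wrist_force: [0.4, 0.5, -2.8]
opening: 0.0125
```

>>> {"api": "step_arm", "payload": {"targets": [0,0,0,0,0,0,1,0,0,0,0,0,0,1,0,0,0,0,0,0,1]}}

```text
time: 26.08
position: [0.5947, 0.0283, 0.1924]
eef_rot: [0.694, 0.72, -0.0, -0.0]
wrist_force: [-0.1, -0.2, -2.6]
opening: 0.0122
```

```bash
cat >> h.py <<'E'
K=np.r_[.0004,-.0014]
LC=np.r_[.5422,-.0375]; LY=np.radians(6.1)
def screw(n):
    sx,sy=dict(A=(-1,-1),B=(-1,1),C=(1,-1),D=(1,1))[n]; v=.058*np.r_[sx,sy]
    return LC+[np.cos(LY)*v[0]-np.sin(LY)*v[1],np.sin(LY)*v[0]+np.cos(LY)*v[1]]
def tgt(n,turn,z):
    y=np.radians(96.1-turn); S=screw(n)
    p=S-K[0]*np.r_[np.cos(y),np.sin(y)]-K[1]*np.r_[np.sin(y),-np.cos(y)]
    s=sense();print("t",round(s["time"],2),s["position"].round(4),"yaw",round(yaw(),1),"F",s["wrist_force"].round(1)); plan((*p,z),np.degrees(y))
E
python3 -c "
from h import *
tgt('D',4,.1465)"
```

```text
t 26.08 [0.5947 0.0283 0.1924] yaw 92.1 F [-0.1 -0.2 -2.6]
shift cm [-0.23  0.03  4.59] rot deg [-0.02 -0.02  0.05] j6 now -0.12
```

>>> {"api": "step_arm", "payload": {"targets": [-0.2,0,0,0,0,0,1,-0.2,0,1,0,0,0,1,-0.2,0,2,0,0,0,1,-0.2,0,2,0,0,0,1,-0.2,0,2,0,0,0,1]}}

```text
time: 26.5
position: [0.5935, 0.0248, 0.1712]
eef_rot: [0.695, 0.719, -0.001, -0.001]
wrist_force: [0.9, 1.0, -1.7]
opening: 0.0128
```

>>> {"api": "step_arm", "payload": {"targets": [0,0,0.5,0,0,0,1,0,0,1,0,0,0,1,0,0,1.6,0,0,0,1,0,0,2.2,0,0,0,1,0,0,2.6,0,0,0,1]}}

```text
time: 26.92
position: [0.5952, 0.0248, 0.1464]
eef_rot: [0.695, 0.719, 0.001, 0.0]
wrist_force: [1.0, 2.0, 0.3]
opening: 0.0123
```

>>> {"api": "step_arm", "payload": {"targets": [0,0,0,0,0,0,1,0,0,0,0,0,0,1]}}

```text
time: 27.08
position: [0.5946, 0.0248, 0.1462]
eef_rot: [0.695, 0.719, 0.0, -0.0]
wrist_force: [2.9, 1.3, -5.2]
opening: 0.0125
```

```bash
python3 -c "
from h import *
tgt('D',4,.1465)
save(cam('wrist'),'w11')"
```

```text
t 27.08 [0.5946 0.0248 0.1462] yaw 92.0 F [ 2.9  1.3 -5.2]
shift cm [ 0.12  0.05 -0.03] rot deg [-0.01 -0.03 -0.1 ] j6 now -0.13
```

View pics/w11.png

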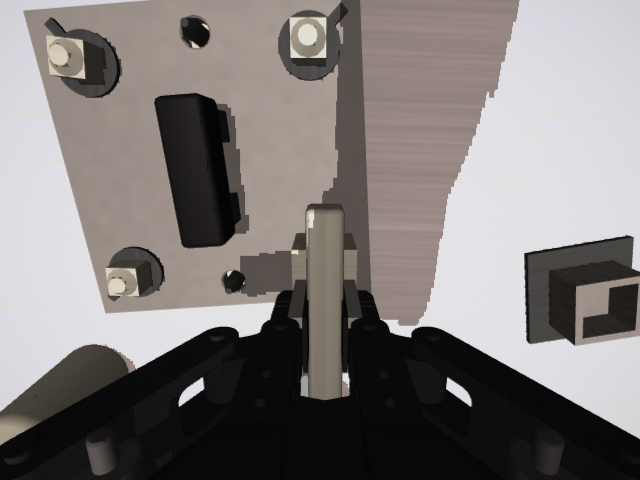

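The key reached the collar at low force, so it's engaged on screw D. Screw A is at the upper left, (68,60), and the holder is at the right. Turning.

>>> {"api": "step_arm", "payload": {"targets": [-0.02,0,0,0,0,7,1,-0.03,0,0,0,0,14,1,-0.05,-0.02,0,0,0,21,1,-0.06,-0.03,0,0,0,28,1,-0.07,-0.05,0,0,0,35,1]}}

```text
time: 27.55
position: [0.5941, 0.0245, 0.1468]
eef_rot: [0.88, 0.475, 0.0, -0.001]
wrist_force: [2.3, 3.0, -3.8]
opening: 0.0124
```

>>> {"api": "step_arm", "payload": {"targets": [-0.02,0,0,0,0,7,1,-0.03,0,0,0,0,14,1,-0.05,-0.02,0,0,0,21,1,-0.06,-0.03,0,0,0,28,1,-0.07,-0.05,0,0,0,35,1]}}

```text
time: 27.97
position: [0.5936, 0.0242, 0.1468]
eef_rot: [0.982, 0.188, 0.0, -0.001]
wrist_force: [5.1, 2.5, -4.7]
opening: 0.0125
```

>>> {"api": "step_arm", "payload": {"targets": [0,0,0,0,0,4,1,0,0,0,0,0,4,1,0,0,0,0,0,4,1]}}

```text
time: 28.22
position: [0.5936, 0.0239, 0.1469]
eef_rot: [0.987, 0.158, 0.0, -0.0]
wrist_force: [4.0, 2.9, -3.7]
opening: 0.0124
```

```bash
python3 -c "
from h import *
tgt('D',78,.1465); print(sense()['wrist_torque'])"
```

```text
t 28.22 [0.5936 0.0239 0.1469] yaw 18.1 F [ 4.   2.9 -3.7]
shift cm [ 0.05 -0.09  0.04] rot deg [-0.02 -0.04  0.04] j6 now 1.16
[ 0.70076801 -0.73933896  0.01960911]
```

>>> {"api": "step_arm", "payload": {"targets": [0.05,0,0,0,0,-7,1,0.05,0,0,0,0,-9,1,0.05,0,-0.8,0,0,-9,1,0.05,0,-2,0,0,-9,1,0.05,0,-4.6,0,0,-9,1]}}

```text
time: 28.63
position: [0.5909, 0.0233, 0.1906]
eef_rot: [0.972, 0.233, -0.004, -0.001]
wrist_force: [-0.0, -0.6, -2.8]
opening: 0.0126
```

>>> {"api": "step_arm", "payload": {"targets": [0,0,0,0,0,-7,1,0,0,0,0,0,-14,1,0,0,0,0,0,-21,1,0,0,0,0,0,-28,1,0,0,0,0,0,-35,1]}}

```text
time: 29.05
position: [0.5928, 0.0231, 0.1934]
eef_rot: [0.856, 0.517, -0.001, 0.0]
wrist_force: [-0.1, 0.8, -3.3]
opening: 0.0123
```

>>> {"api": "step_arm", "payload": {"targets": [0,0,0,0,0,-7,1,0,0,0,0,0,-14,1,0,0,0,0,0,-21,1,0,0,0,0,0,-23,1,0,0,0,0,0,-23,1]}}

```text
time: 29.47
position: [0.5929, 0.0231, 0.1933]
eef_rot: [0.737, 0.676, -0.001, -0.0]
wrist_force: [0.1, -0.1, -2.0]
opening: 0.0126
```

```bash
sed -i 's/LC=np.r_\[.5422,-.0375\]/LC=np.r_[.5426,-.0370]/' h.py; python3 -c "
from h import *
tgt('A',10,.1925)
c=cam('wrist'); g=c['img']
# screw head A yaw from bright square top, for check
cv2.imwrite('pics/w12.png',g[:,:,::-1])
for n in 'ABCD': print(n,proj(c,(*screw(n),.107)).round())"
```

```text
t 29.47 [0.5929 0.0231 0.1933] yaw 85.0 F [ 0.1 -0.1 -2. ]
shift cm [-13.27  -8.93   0.11] rot deg [-0.07  0.07 -1.09] j6 now -0.01
A [111. 106.]
B [293.  66.]
C [169. 276.]
D [329. 246.]
```

>>> {"api": "step_arm", "payload": {"targets": [-3.3,-2.2,0,0,0,0,1,-6.6,-4.4,0,0,0,0,1,-9.9,-6.7,0,0,0,0,1,-13.2,-8.9,0,0,0,-1,1,-13.2,-8.9,0,0,0,-1,1]}}

```text
time: 29.93
position: [0.4889, -0.1042, 0.193]
eef_rot: [0.734, 0.679, -0.002, -0.0]
wrist_force: [-0.3, 0.7, -2.7]
opening: 0.0122
```

>>> {"api": "step_arm", "payload": {"targets": [0,0,0,0,0,0,1,0,0,0,0,0,0,1,0,0,0,0,0,0,1]}}

```text
time: 30.18
position: [0.4941, -0.0997, 0.1931]
eef_rot: [0.731, 0.682, 0.0, 0.0]
wrist_force: [-0.8, 0.1, -2.9]
opening: 0.0125
```

```bash
python3 -c "
from h import *
tgt('A',10,.1465)"
```

```text
t 30.18 [ 0.4941 -0.0997  0.1931] yaw 86.0 F [-0.8  0.1 -2.9]
shift cm [-0.17 -0.15  4.66] rot deg [ 0.03  0.01 -0.11] j6 now -0.29
```

>>> {"api": "step_arm", "payload": {"targets": [-0.1,-0.1,0,0,0,0,1,-0.1,-0.1,1,0,0,0,1,-0.1,-0.1,2,0,0,0,1,-0.1,-0.1,2,0,0,0,1,-0.1,-0.1,2,0,0,0,1]}}

```text
time: 30.6
position: [0.4916, -0.1002, 0.1713]
eef_rot: [0.731, 0.682, -0.001, -0.001]
wrist_force: [-0.4, 0.3, -2.2]
opening: 0.0125
```

>>> {"api": "step_arm", "payload": {"targets": [0,0,0,0,0,0,1,0,0,0,0,0,0,1,0,0,0,0,0,0,1]}}

```text
time: 30.85
position: [0.4928, -0.1011, 0.1731]
eef_rot: [0.731, 0.682, 0.0, 0.0]
wrist_force: [-0.1, -0.3, -2.8]
opening: 0.0125
```

```bash
python3 -c "
from h import *
tgt('A',10,.1465)"
```

```text
t 30.85 [ 0.4928 -0.1011  0.1731] yaw 86.0 F [-0.1 -0.3 -2.8]
shift cm [-0.03 -0.03  2.66] rot deg [ 0.04  0.02 -0.11] j6 now -0.29
```

On target. Lower and turn A.

>>> {"api": "step_arm", "payload": {"targets": [0,0,0.5,0,0,0,1,0,0,1,0,0,0,1,0,0,1.6,0,0,0,1,0,0,2.2,0,0,0,1,0,0,2.6,0,0,0,1]}}

```text
time: 31.27
position: [0.4923, -0.1014, 0.1459]
eef_rot: [0.732, 0.682, -0.001, 0.0]
wrist_force: [-0.8, -1.9, -0.9]
opening: 0.0123
```

>>> {"api": "step_arm", "payload": {"targets": [0,0,0,0,0,0,1,0,0,0,0,0,0,1]}}

```text
time: 31.43
position: [0.492, -0.1013, 0.1462]
eef_rot: [0.732, 0.682, -0.001, -0.0]
wrist_force: [0.8, -3.1, -3.9]
opening: 0.0129
```

>>> {"api": "step_arm", "payload": {"targets": [-0.02,0,0,0,0,7,1,-0.03,0,0,0,0,14,1,-0.05,-0.02,0,0,0,21,1,-0.06,-0.03,0,0,0,28,1,-0.07,-0.05,0,0,0,35,1]}}

```text
time: 31.85
position: [0.492, -0.1025, 0.147]
eef_rot: [0.904, 0.428, -0.0, 0.001]
wrist_force: [-0.7, -4.4, -3.5]
opening: 0.0123
```

>>> {"api": "step_arm", "payload": {"targets": [-0.02,0,0,0,0,7,1,-0.03,0,0,0,0,14,1,-0.05,-0.02,0,0,0,21,1,-0.06,-0.03,0,0,0,28,1,-0.07,-0.05,0,0,0,35,1]}}

```text
time: 32.27
position: [0.4913, -0.1027, 0.1471]
eef_rot: [0.991, 0.136, 0.0, 0.001]
wrist_force: [-0.2, -4.2, -2.5]
opening: 0.0124
```

>>> {"api": "step_arm", "payload": {"targets": [0,0,0,0,0,2,1,0,0,0,0,0,2,1,0,0,0,0,0,2,1]}}

```text
time: 32.52
position: [0.4913, -0.1025, 0.147]
eef_rot: [0.992, 0.122, 0.0, 0.001]
wrist_force: [0.5, -4.3, -2.8]
opening: 0.0126
```

```bash
python3 - <<'E'
from h import *
s=sense();print(s["time"],s["position"],yaw(),s["wrist_force"],s["wrist_torque"])
c=cam("wrist"); save(c,"w13")
for n in 'ABCD': print(n,proj(c,(*screw(n),.107)).round(), proj(c,(*screw(n),.093)).round())
E
```

```text
32.5167 [ 0.49129803 -0.10247787  0.1470251 ] 14.050357861727374 [ 0.46042348 -4.31455653 -2.79406534] [-1.09084875  0.13013173 -0.03824755]
A [326. 266.] [326. 258.]
B [360.  38.] [358.  45.]
C [526. 292.] [513. 282.]
D [597.  74.] [577.  79.]
```

```bash
cat >> h.py <<'E'
def tab(c,n,z=.0925):
    "clockwise turn (deg) of a screw from its tab: darkest direction on a ring outside the collar"
    g=cv2.GaussianBlur(cv2.cvtColor(c["img"],cv2.COLOR_RGB2GRAY),(3,3),0).astype(float); sx,sy=dict(A=(-1,-1),B=(-1,1),C=(1,-1),D=(1,1))[n]
    out=[]
    for t in range(-20,160,3):
        a=LY+np.arctan2(sy,sx)-np.radians(t); v=[]
        for r in (.0185,.0195,.0205,.0215):
            u=proj(c,(*(screw(n)+r*np.r_[np.cos(a),np.sin(a)]),z)).round().astype(int)
            if 0<=u[0]<640 and 0<=u[1]<480: v.append(g[u[1],u[0]])
        out.append((t,np.mean(v) if v else 999))
    o=np.array(out); print(n,"best",o[np.argsort(o[:,1])[:6]].round().astype(int).tolist(),"median",np.median(o[:,1]))
E
python3 - <<'E'
from h import *
c=cam("wrist")
for n in 'BD': tab(c,n)
E
```

```text
B best [[4, 67], [1, 68], [-2, 71], [-8, 71], [-5, 72], [-20, 89]] median 150.75
D best [[88, 20], [85, 58], [82, 64], [79, 65], [76, 67], [91, 74]] median 142.5
```

>>> {"api": "step_arm", "payload": {"targets": [0.05,0,0,0,0,-7,1,0.05,0,0,0,0,-9,1,0.05,0,-0.8,0,0,-9,1,0.05,0,-2,0,0,-9,1,0.05,0,-4.6,0,0,-9,1]}}

```text
time: 33.03
position: [0.4896, -0.1001, 0.191]
eef_rot: [0.98, 0.199, -0.002, -0.002]
wrist_force: [-0.3, -0.2, -2.6]
opening: 0.0123
```

>>> {"api": "step_arm", "payload": {"targets": [0,0,0,0,0,-7,1,0,0,0,0,0,-14,1,0,0,0,0,0,-21,1,0,0,0,0,0,-28,1,0,0,0,0,0,-35,1]}}

```text
time: 33.45
position: [0.4916, -0.1007, 0.1934]
eef_rot: [0.873, 0.487, 0.001, -0.001]
wrist_force: [-0.2, 0.3, -1.7]
opening: 0.0128
```

>>> {"api": "step_arm", "payload": {"targets": [0,0,0,0,0,-7,1,0,0,0,0,0,-14,1,0,0,0,0,0,-21,1,0,0,0,0,0,-28,1,0,0,0,0,0,-32,1]}}

```text
time: 33.87
position: [0.4915, -0.1007, 0.1933]
eef_rot: [0.705, 0.709, 0.001, -0.001]
wrist_force: [0.8, -0.3, -2.7]
opening: 0.0124
```

>>> {"api": "step_arm", "payload": {"targets": [0,0,0,0,0,0,1,0,0,0,0,0,0,1,0,0,0,0,0,0,1]}}

```text
time: 34.12
position: [0.4916, -0.1013, 0.1931]
eef_rot: [0.708, 0.706, 0.0, -0.0]
wrist_force: [-0.6, 0.8, -2.6]
opening: 0.0128
```

```bash
python3 -c "
from h import *
tgt('C',6,.1925)"
```

```text
t 34.12 [ 0.4916 -0.1013  0.1931] yaw 89.9 F [-0.6  0.8 -2.6]
shift cm [ 1.27 11.62  0.06] rot deg [ 0.01 -0.04 -0.22] j6 now -0.36
```

>>> {"api": "step_arm", "payload": {"targets": [0.4,3.7,0,0,0,0,1,0.8,7.4,0,0,0,0,1,1.3,11.6,0,0,0,0,1,1.3,11.6,0,0,0,0,1,1.3,11.6,0,0,0,0,1]}}

```text
time: 34.53
position: [0.6091, -0.0882, 0.1908]
eef_rot: [0.707, 0.707, -0.0, -0.001]
wrist_force: [-0.1, -1.4, -3.1]
opening: 0.0124
```

>>> {"api": "step_arm", "payload": {"targets": [0,0,1,0,0,0,1,0,0,2,0,0,0,1,0,0,2,0,0,0,1,0,0,2,0,0,0,1,0,0,2,0,0,0,1]}}

```text
time: 34.95
position: [0.6068, -0.0889, 0.1732]
eef_rot: [0.707, 0.707, 0.0, 0.0]
wrist_force: [-0.1, -0.1, -2.4]
opening: 0.0126
```

```bash
python3 -c "
from h import *
tgt('C',6,.1465)"
```

```text
t 34.95 [ 0.6068 -0.0889  0.1732] yaw 90.0 F [-0.1 -0.1 -2.4]
shift cm [-0.    0.1   2.67] rot deg [ 0.01  0.01 -0.14] j6 now -0.28
```

>>> {"api": "step_arm", "payload": {"targets": [0,0.06,0.5,0,0,0,1,0,0.06,1,0,0,0,1,0,0.06,1.6,0,0,0,1,0,0.06,2.2,0,0,0,1,0,0.06,2.6,0,0,0,1]}}

```text
time: 35.37
position: [0.6078, -0.0886, 0.1456]
eef_rot: [0.707, 0.707, -0.0, -0.0]
wrist_force: [0.3, -0.1, -2.1]
opening: 0.0122
```

>>> {"api": "step_arm", "payload": {"targets": [0,0,0,0,0,0,1,0,0,0,0,0,0,1]}}

```text
time: 35.53
position: [0.6079, -0.0886, 0.1461]
eef_rot: [0.707, 0.707, -0.0, -0.0]
wrist_force: [0.1, 0.0, -2.5]
opening: 0.0127
```

>>> {"api": "step_arm", "payload": {"targets": [-0.02,0,0,0,0,7,1,-0.03,0,0,0,0,14,1,-0.05,-0.02,0,0,0,21,1,-0.06,-0.03,0,0,0,28,1,-0.07,-0.05,0,0,0,35,1]}}

```text
time: 35.95
position: [0.6069, -0.0901, 0.1466]
eef_rot: [0.889, 0.459, -0.001, 0.0]
wrist_force: [-2.1, -2.1, -2.5]
opening: 0.0124
```

>>> {"api": "step_arm", "payload": {"targets": [-0.02,0,0,0,0,7,1,-0.03,0,0,0,0,14,1,-0.05,-0.02,0,0,0,21,1,-0.06,-0.03,0,0,0,28,1,-0.07,-0.05,0,0,0,35,1]}}

```text
time: 36.37
position: [0.6065, -0.0906, 0.1466]
eef_rot: [0.985, 0.17, -0.001, 0.001]
wrist_force: [-1.4, -2.5, -4.1]
opening: 0.0126
```

>>> {"api": "step_arm", "payload": {"targets": [0,0,0,0,0,3,1,0,0,0,0,0,3,1,0,0,0,0,0,3,1]}}

```text
time: 36.62
position: [0.6066, -0.0904, 0.1466]
eef_rot: [0.989, 0.148, -0.001, 0.001]
wrist_force: [-1.6, -3.1, -3.4]
opening: 0.0126
```

```bash
python3 -c "
from h import *
tgt('C',79,.1465)
c=cam('wrist'); save(c,'w14')
for n in 'ABD': print(n,proj(c,(*screw(n),.1)).round()); tab(c,n)"
```

```text
t 36.62 [ 0.6066 -0.0904  0.1466] yaw 17.1 F [-1.6 -3.1 -3.4]
shift cm [ 0.   -0.05  0.01] rot deg [ 0.05  0.07 -0.04] j6 now 0.99
A [125. 225.]
A best [[73, 37], [76, 37], [70, 67], [67, 68], [64, 71], [61, 76]] median 152.25
B [133.  -8.]
B best [[130, 73], [148, 73], [136, 74], [142, 74], [133, 74], [127, 74]] median 999.0
D [372.  43.]
D best [[85, 58], [82, 72], [79, 74], [76, 75], [145, 81], [148, 81]] median 147.5
```

>>> {"api": "step_arm", "payload": {"targets": [0.05,0,0,0,0,-7,1,0.05,0,0,0,0,-9,1,0.05,0,-0.8,0,0,-9,1,0.05,0,-2,0,0,-9,1,0.05,0,-4.6,0,0,-9,1]}}

```text
time: 37.08
position: [0.6061, -0.0886, 0.1909]
eef_rot: [0.974, 0.225, -0.002, -0.002]
wrist_force: [-0.1, 0.3, -3.0]
opening: 0.0128
```

>>> {"api": "step_arm", "payload": {"targets": [0,0,0,0,0,-7,1,0,0,0,0,0,-14,1,0,0,0,0,0,-21,1,0,0,0,0,0,-28,1,0,0,0,0,0,-35,1]}}

```text
time: 37.5
position: [0.6081, -0.0891, 0.194]
eef_rot: [0.86, 0.51, 0.001, 0.0]
wrist_force: [0.9, -0.2, -2.5]
opening: 0.0126
```

>>> {"api": "step_arm", "payload": {"targets": [0,0,0,0,0,-7,1,0,0,0,0,0,-14,1,0,0,0,0,0,-21,1,0,0,0,0,0,-28,1,0,0,0,0,0,-31,1]}}

```text
time: 37.92
position: [0.608, -0.0891, 0.1938]
eef_rot: [0.693, 0.721, 0.001, 0.0]
wrist_force: [0.1, 0.0, -2.1]
opening: 0.0128
```

>>> {"api": "step_arm", "payload": {"targets": [0,0,0,0,0,0,1,0,0,0,0,0,0,1,0,0,0,0,0,0,1]}}

```text
time: 38.17
position: [0.6077, -0.0894, 0.1933]
eef_rot: [0.695, 0.719, 0.0, 0.0]
wrist_force: [0.3, -0.6, -2.6]
opening: 0.0124
```

```bash
python3 -c "
from h import *
tgt('B',4,.1925)"
```

```text
t 38.17 [ 0.6077 -0.0894  0.1933] yaw 91.9 F [ 0.3 -0.6 -2.6]
shift cm [ 10.78 -12.4    0.07] rot deg [ 0.05 -0.   -0.19] j6 now -0.31
```

>>> {"api": "step_arm", "payload": {"targets": [2.6,-3,0,0,0,0,1,5.2,-6,0,0,0,0,1,7.8,-9,0,0,0,0,1,10.8,-12.4,0,0,0,0,1,10.8,-12.4,0,0,0,0,1]}}

```text
time: 38.58
position: [0.4726, 0.0179, 0.1922]
eef_rot: [0.694, 0.72, -0.001, -0.003]
wrist_force: [-1.4, 0.3, -3.2]
opening: 0.0125
```

>>> {"api": "step_arm", "payload": {"targets": [0,0,1,0,0,0,1,0,0,2,0,0,0,1,0,0,2,0,0,0,1,0,0,2,0,0,0,1,0,0,2,0,0,0,1]}}

```text
time: 39.0
position: [0.4803, 0.0134, 0.1724]
eef_rot: [0.695, 0.719, -0.0, -0.0]
wrist_force: [-0.3, -0.7, -1.6]
opening: 0.0126
```

```bash
python3 -c "
from h import *
tgt('B',4,.1465)"
```

```text
t 39.0 [0.4803 0.0134 0.1724] yaw 91.9 F [-0.3 -0.7 -1.6]
shift cm [ 0.08 -0.01  2.59] rot deg [-0.03  0.   -0.18] j6 now -0.17
```

>>> {"api": "step_arm", "payload": {"targets": [0.06,0,0.5,0,0,0,1,0.06,0,1,0,0,0,1,0.06,0,1.6,0,0,0,1,0.06,0,2.2,0,0,0,1,0.06,0,2.6,0,0,0,1]}}

```text
time: 39.42
position: [0.4793, 0.0146, 0.1457]
eef_rot: [0.695, 0.719, -0.0, -0.0]
wrist_force: [-1.1, -0.7, -1.9]
opening: 0.0126
```

>>> {"api": "step_arm", "payload": {"targets": [0,0,0,0,0,0,1,0,0,0,0,0,0,1]}}

```text
time: 39.58
position: [0.4793, 0.0147, 0.1464]
eef_rot: [0.695, 0.719, -0.0, -0.0]
wrist_force: [-0.2, -0.7, -2.9]
opening: 0.0126
```

>>> {"api": "step_arm", "payload": {"targets": [-0.02,0,0,0,0,7,1,-0.03,0,0,0,0,14,1,-0.05,-0.02,0,0,0,21,1,-0.06,-0.03,0,0,0,28,1,-0.07,-0.05,0,0,0,35,1]}}

```text
time: 40.0
position: [0.4794, 0.0136, 0.147]
eef_rot: [0.88, 0.474, -0.0, 0.0]
wrist_force: [0.8, -0.5, -3.0]
opening: 0.0123
```

>>> {"api": "step_arm", "payload": {"targets": [-0.02,0,0,0,0,7,1,-0.03,0,0,0,0,14,1,-0.05,-0.02,0,0,0,21,1,-0.06,-0.03,0,0,0,28,1,-0.07,-0.05,0,0,0,35,1]}}

```text
time: 40.42
position: [0.479, 0.0131, 0.1471]
eef_rot: [0.982, 0.188, 0.001, 0.001]
wrist_force: [1.1, -1.2, -5.2]
opening: 0.0125
```

>>> {"api": "step_arm", "payload": {"targets": [0,0,0,0,0,3,1,0,0,0,0,0,3,1,0,0,0,0,0,3,1]}}

```text
time: 40.67
position: [0.479, 0.0131, 0.1471]
eef_rot: [0.986, 0.166, 0.0, 0.001]
wrist_force: [0.9, -2.9, -3.8]
opening: 0.0126
```

>>> {"api": "step_arm", "payload": {"targets": [0.05,0,0,0,0,-7,1,0.05,0,0,0,0,-9,1,0.05,0,-0.8,0,0,-9,1,0.05,0,-2,0,0,-9,1,0.05,0,-4.6,0,0,-9,1]}}

```text
time: 41.08
position: [0.4768, 0.0143, 0.1914]
eef_rot: [0.97, 0.242, -0.002, -0.001]
wrist_force: [-0.7, 0.5, -2.4]
opening: 0.0127
```

>>> {"api": "step_arm", "payload": {"targets": [0,0,0,0,0,-7,1,0,0,0,0,0,-14,1,0,0,0,0,0,-21,1,0,0,0,0,0,-28,1,0,0,0,0,0,-35,1]}}

```text
time: 41.5
position: [0.4789, 0.014, 0.1937]
eef_rot: [0.851, 0.525, 0.0, -0.0]
wrist_force: [1.6, -0.6, -2.3]
opening: 0.0126
```

>>> {"api": "step_arm", "payload": {"targets": [0,0,0,0,0,-7,1,0,0,0,0,0,-14,1,0,0,0,0,0,-21,1,0,0,0,0,0,-28,1,0,0,0,0,0,-35,1]}}

```text
time: 41.92
position: [0.4788, 0.0141, 0.1936]
eef_rot: [0.654, 0.757, 0.0, -0.0]
wrist_force: [-0.3, 1.0, -2.4]
opening: 0.0126
```

```bash
python3 -c "
from h import *
tgt('B',4,.1925)"
```

```text
t 41.92 [0.4788 0.0141 0.1936] yaw 98.3 F [-0.3  1.  -2.4]
shift cm [-0.01  0.13  0.11] rot deg [ 0.03 -0.03  6.23] j6 now -0.28
```

>>> {"api": "step_arm", "payload": {"targets": [-1.5,3.3,-1,0,0,0,1,-3,6.6,-2,0,0,0,1,-4.5,10,-3.5,0,0,0,1,-6.5,13.8,-5,0,0,0,1,-6.5,13.8,-5,0,0,0,1]}}

```text
time: 42.33
position: [0.6318, -0.0339, 0.2446]
eef_rot: [0.657, 0.754, 0.002, 0.004]
wrist_force: [2.2, -0.3, -3.1]
opening: 0.0126
```

>>> {"api": "step_arm", "payload": {"targets": [0,0,0,0,0,0,1,0,0,0,0,0,0,1,0,0,0,0,0,0,1]}}

```text
time: 42.58
position: [0.6231, -0.0308, 0.2425]
eef_rot: [0.656, 0.755, -0.0, -0.001]
wrist_force: [-0.5, -0.5, -2.7]
opening: 0.0125
```

```bash
python3 -c "
from h import *
c=cam('wrist'); save(c,'w15')
for n in 'ABCD': print(proj(c,(*screw(n),.1)).round()); tab(c,n)
tgt('D',70,.1925)
# head angle from the bright square top
g=cv2.cvtColor(c['img'],cv2.COLOR_RGB2GRAY)
for n in 'ABCD':
    x,y=proj(c,(*screw(n),.107)).round().astype(int); w=g[max(y-22,0):y+22,x-22:x+22]
    t,m=cv2.threshold(w,0,255,cv2.THRESH_OTSU); k,_=cv2.findContours(m,0,2); k=max(k,key=cv2.contourArea)
    r=cv2.minAreaRect(k); b=cv2.boxPoints(r)+[x-22,max(y-22,0)]; q=np.array([ray(c,p,.107) for p in b]); e=q[1]-q[0]
    print(n,'head size',np.linalg.norm(q-np.roll(q,1,0),axis=1).round(4)[:2],'cw angle mod90',((6.1-np.degrees(np.arctan2(e[1],e[0])))%90).round(1),'centre off mm',(1000*(q.mean(0)[:2]-screw(n))).round(1))
"
```

```text
[254.  41.]
A best [[73, 44], [70, 54], [67, 56], [64, 58], [61, 64], [76, 87]] median 126.625
[411.  47.]
B best [[64, 25], [61, 26], [58, 27], [55, 28], [67, 32], [52, 36]] median 62.0
[257. 197.]
C best [[76, 53], [73, 55], [70, 58], [67, 61], [64, 72], [79, 79]] median 124.75
[397. 201.]
D best [[82, 28], [85, 28], [79, 29], [76, 31], [73, 36], [88, 42]] median 63.75
t 42.63 [ 0.623  -0.0308  0.2427] yaw 98.0 F [-0.4  0.2 -2.7]
shift cm [ 5.96 -2.05  5.03] rot deg [-1.000e-01  2.000e-02  7.191e+01] j6 now -0.32
A head size [0.0278 0.0263] cw angle mod90 88.1 centre off mm [-0.  -2.8]
B head size [0.0239 0.0306] cw angle mod90 88.1 centre off mm [-2.2 -0.7]
C head size [0.0296 0.0345] cw angle mod90 88.1 centre off mm [ 2.5 -0. ]
D head size [0.0354 0.0344] cw angle mod90 88.1 centre off mm [ 0.1 -0.7]
```

```bash
python3 -c "
from h import *
tgt('D',77-90,.1925)"
```

```text
t 42.63 [ 0.623  -0.0308  0.2427] yaw 98.0 F [-0.4  0.2 -2.7]
shift cm [ 6.09 -1.91  5.03] rot deg [ -0.08  -0.05 -11.09] j6 now -0.32
```

>>> {"api": "step_arm", "payload": {"targets": [3,-0.9,0,0,0,-5.5,1,6.1,-1.9,0,0,0,-11,1,6.1,-1.9,2.5,0,0,-11,1,6.1,-1.9,5,0,0,-11,1,6.1,-1.9,5,0,0,-11,1]}}

```text
time: 43.05
position: [0.5928, 0.0278, 0.1886]
eef_rot: [0.58, 0.815, -0.002, -0.003]
wrist_force: [-1.5, -0.1, -3.8]
opening: 0.0128
```

>>> {"api": "step_arm", "payload": {"targets": [0,0,1,0,0,0,1,0,0,2,0,0,0,1,0,0,2,0,0,0,1,0,0,2,0,0,0,1,0,0,2,0,0,0,1]}}

```text
time: 43.47
position: [0.5978, 0.026, 0.1736]
eef_rot: [0.581, 0.814, 0.0, 0.001]
wrist_force: [-0.5, -0.4, -1.9]
opening: 0.0123
```

```bash
python3 -c "
from h import *
tgt('D',77-90,.1465)"
```

```text
t 43.47 [0.5978 0.026  0.1736] yaw 109.0 F [-0.5 -0.4 -1.9]
shift cm [ 0.16 -0.18  2.71] rot deg [ 0.06  0.03 -0.14] j6 now -0.42
```

>>> {"api": "step_arm", "payload": {"targets": [0.14,-0.16,0.3,0,0,0,1,0.14,-0.16,0.8,0,0,0,1,0.14,-0.16,1.5,0,0,0,1,0.14,-0.16,2.2,0,0,0,1,0.14,-0.16,2.65,0,0,0,1]}}

```text
time: 43.88
position: [0.5948, 0.0272, 0.1449]
eef_rot: [0.581, 0.814, -0.0, -0.001]
wrist_force: [-0.2, 0.4, -2.7]
opening: 0.0125
```

>>> {"api": "step_arm", "payload": {"targets": [0,0,0,0,0,0,1,0,0,0,0,0,0,1,0,0,0,0,0,0,1]}}

```text
time: 44.13
position: [0.5953, 0.0271, 0.1462]
eef_rot: [0.581, 0.814, -0.0, -0.0]
wrist_force: [-0.7, 0.9, -2.3]
opening: 0.0126
```

>>> {"api": "step_arm", "payload": {"targets": [-0.02,0,0,0,0,7,1,-0.03,0,0,0,0,14,1,-0.05,-0.02,0,0,0,21,1,-0.06,-0.03,0,0,0,28,1,-0.07,-0.05,0,0,0,35,1]}}

```text
time: 44.55
position: [0.5948, 0.0259, 0.1463]
eef_rot: [0.801, 0.599, -0.001, 0.0]
wrist_force: [0.3, -1.4, -3.6]
opening: 0.0128
```

>>> {"api": "step_arm", "payload": {"targets": [-0.02,0,0,0,0,7,1,-0.03,0,0,0,0,14,1,-0.05,-0.02,0,0,0,20,1,-0.05,-0.02,0,0,0,20,1,-0.05,-0.02,0,0,0,20,1]}}

```text
time: 44.97
position: [0.5948, 0.0256, 0.1464]
eef_rot: [0.89, 0.455, -0.0, 0.0]
wrist_force: [0.1, -1.5, -4.1]
opening: 0.0127
```

```bash
python3 -c "
from h import *
tgt('D',132-90,.1465); print(sense()['wrist_torque'])"
```

```text
t 44.97 [0.5948 0.0256 0.1464] yaw 54.2 F [ 0.1 -1.5 -4.1]
shift cm [ 0.02  0.02 -0.01] rot deg [0.02 0.03 0.05] j6 now 0.53
[-0.3668465   0.04515644  0.01962176]
```

>>> {"api": "step_arm", "payload": {"targets": [0.05,0,0,0,0,-7,1,0.05,0,0,0,0,-9,1,0.05,0,-0.8,0,0,-9,1,0.05,0,-2,0,0,-9,1,0.05,0,-4.6,0,0,-9,1]}}

```text
time: 45.38
position: [0.5932, 0.0266, 0.1904]
eef_rot: [0.853, 0.523, -0.002, -0.002]
wrist_force: [-0.1, -0.6, -2.6]
opening: 0.0123
```

>>> {"api": "step_arm", "payload": {"targets": [0,0,0,0,0,-7,1,0,0,0,0,0,-14,1,0,0,0,0,0,-21,1,0,0,0,0,0,-28,1,0,0,0,0,0,-35,1]}}

```text
time: 45.8
position: [0.5953, 0.0264, 0.1933]
eef_rot: [0.654, 0.757, 0.0, 0.0]
wrist_force: [0.5, -0.1, -2.5]
opening: 0.0123
```

>>> {"api": "step_arm", "payload": {"targets": [0,0,0,0,0,-7,1,0,0,0,0,0,-14,1,0,0,0,0,0,-20,1,0,0,0,0,0,-20,1,0,0,0,0,0,-20,1]}}

```text
time: 46.22
position: [0.5952, 0.0264, 0.1929]
eef_rot: [0.516, 0.856, 0.0, 0.0]
wrist_force: [-0.7, 0.4, -2.3]
opening: 0.0124
```

```bash
python3 -c "
from h import *
c=cam('wrist')
tgt('A',68-90,.1925)"
```

```text
t 46.27 [0.5952 0.0264 0.1928] yaw 117.8 F [-0.  -0.7 -2.1]
shift cm [ -6.42 -15.01   0.02] rot deg [ 0.03  0.02 -0.26] j6 now -0.58
```

>>> {"api": "step_arm", "payload": {"targets": [-1.5,-3.6,0,0,0,0,1,-3,-7.2,0,0,0,0,1,-4.6,-11,0,0,0,0,1,-6.4,-15,0,0,0,0,1,-6.4,-15,0,0,0,0,1]}}

```text
time: 46.68
position: [0.4886, -0.1046, 0.1925]
eef_rot: [0.518, 0.855, -0.002, -0.001]
wrist_force: [0.3, 0.1, -2.9]
opening: 0.0126
```

>>> {"api": "step_arm", "payload": {"targets": [0,0,1,0,0,0,1,0,0,2,0,0,0,1,0,0,2,0,0,0,1,0,0,2,0,0,0,1,0,0,2,0,0,0,1]}}

```text
time: 47.1
position: [0.493, -0.0996, 0.1718]
eef_rot: [0.514, 0.858, -0.0, -0.0]
wrist_force: [-0.0, 0.7, -1.5]
opening: 0.0127
```

```bash
python3 -c "
from h import *
tgt('A',68-90,.1465)"
```

```text
t 47.1 [ 0.493  -0.0996  0.1718] yaw 118.1 F [-0.   0.7 -1.5]
shift cm [-0.06 -0.09  2.53] rot deg [-0.03 -0.04 -0.01] j6 now -0.85
```

>>> {"api": "step_arm", "payload": {"targets": [-0.05,-0.08,0.3,0,0,0,1,-0.05,-0.08,0.8,0,0,0,1,-0.05,-0.08,1.5,0,0,0,1,-0.05,-0.08,2.2,0,0,0,1,-0.05,-0.08,2.6,0,0,0,1]}}

```text
time: 47.52
position: [0.4916, -0.1011, 0.1449]
eef_rot: [0.515, 0.857, -0.0, -0.001]
wrist_force: [-0.6, 0.2, -3.4]
opening: 0.0124
```

>>> {"api": "step_arm", "payload": {"targets": [0,0,0,0,0,0,1,0,0,0,0,0,0,1,0,0,0,0,0,0,1]}}

```text
time: 47.77
position: [0.4922, -0.1015, 0.1464]
eef_rot: [0.515, 0.857, -0.0, 0.0]
wrist_force: [0.0, -0.3, -2.4]
opening: 0.0121
```

>>> {"api": "step_arm", "payload": {"targets": [-0.02,0,0,0,0,7,1,-0.03,0,0,0,0,14,1,-0.05,-0.02,0,0,0,21,1,-0.06,-0.03,0,0,0,28,1,-0.07,-0.05,0,0,0,35,1]}}

```text
time: 48.18
position: [0.4914, -0.1017, 0.1463]
eef_rot: [0.751, 0.66, 0.0, -0.001]
wrist_force: [-0.8, 0.9, -3.2]
opening: 0.0128
```

>>> {"api": "step_arm", "payload": {"targets": [-0.02,0,0,0,0,7,1,-0.03,0,0,0,0,14,1,-0.05,-0.02,0,0,0,21,1,-0.06,-0.03,0,0,0,28,1,-0.06,-0.03,0,0,0,29,1]}}

```text
time: 48.6
position: [0.4914, -0.1023, 0.1464]
eef_rot: [0.892, 0.452, 0.0, -0.001]
wrist_force: [-0.9, 2.7, -3.2]
opening: 0.0124
```

>>> {"api": "step_arm", "payload": {"targets": [0,0,0,0,0,0,1,0,0,0,0,0,0,1,0,0,0,0,0,0,1]}}

```text
time: 48.85
position: [0.4915, -0.1024, 0.1463]
eef_rot: [0.891, 0.455, 0.0, -0.0]
wrist_force: [-1.1, 2.7, -2.6]
opening: 0.0129
```

```bash
python3 -c "
from h import *
tgt('A',132-90,.1465); print(sense()['wrist_torque'])
c=cam('wrist'); tab(c,'D'); tab(c,'B')"
```

```text
t 48.85 [ 0.4915 -0.1024  0.1463] yaw 54.1 F [-1.1  2.7 -2.6]
shift cm [ 0.06  0.02 -0.02] rot deg [-0.04 -0.03  0.02] j6 now 0.26
[0.8914577  0.18988012 0.01322843]
D best [[133, 17], [136, 34], [130, 36], [127, 58], [124, 62], [121, 64]] median 139.625
B best [[52, 53], [61, 63], [58, 64], [55, 66], [64, 86], [49, 96]] median 142.0
```

>>> {"api": "step_arm", "payload": {"targets": [0.05,0,0,0,0,-7,1,0.05,0,0,0,0,-9,1,0.05,0,-0.8,0,0,-9,1,0.05,0,-2,0,0,-9,1,0.05,0,-4.6,0,0,-9,1]}}

```text
time: 49.32
position: [0.4906, -0.1025, 0.1909]
eef_rot: [0.853, 0.522, -0.002, -0.001]
wrist_force: [0.6, -0.2, -2.4]
opening: 0.0127
```

>>> {"api": "step_arm", "payload": {"targets": [0,0,0,0,0,-7,1,0,0,0,0,0,-14,1,0,0,0,0,0,-21,1,0,0,0,0,0,-28,1,0,0,0,0,0,-35,1]}}

```text
time: 49.73
position: [0.4926, -0.1033, 0.1934]
eef_rot: [0.654, 0.756, -0.0, 0.001]
wrist_force: [-0.5, -1.7, -3.1]
opening: 0.0129
```

>>> {"api": "step_arm", "payload": {"targets": [0,0,0,0,0,-7,1,0,0,0,0,0,-14,1,0,0,0,0,0,-17,1,0,0,0,0,0,-17,1,0,0,0,0,0,-17,1]}}

```text
time: 50.15
position: [0.4924, -0.103, 0.193]
eef_rot: [0.538, 0.843, -0.0, 0.001]
wrist_force: [0.4, -1.0, -2.2]
opening: 0.0126
```

```bash
python3 -c "
from h import *
tgt('C',71-90,.1925)"
```

```text
t 50.15 [ 0.4924 -0.103   0.193 ] yaw 114.9 F [ 0.4 -1.  -2.2]
shift cm [-3.52 11.1   0.06] rot deg [ 0.03  0.09 -0.25] j6 now -0.8
```

>>> {"api": "step_arm", "payload": {"targets": [-1.1,3.6,0,0,0,0,1,-2.2,7.2,0,0,0,0,1,-3.5,11.1,0,0,0,0,1,-3.5,11.1,0,0,0,0,1,-3.5,11.1,0,0,0,0,1]}}

```text
time: 50.57
position: [0.609, -0.0873, 0.1906]
eef_rot: [0.538, 0.843, -0.0, -0.001]
wrist_force: [-0.2, 0.0, -2.8]
opening: 0.0128
```

>>> {"api": "step_arm", "payload": {"targets": [0,0,1,0,0,0,1,0,0,2,0,0,0,1,0,0,2,0,0,0,1,0,0,2,0,0,0,1,0,0,2,0,0,0,1]}}

```text
time: 50.98
position: [0.6066, -0.0874, 0.1727]
eef_rot: [0.538, 0.843, -0.0, 0.0]
wrist_force: [0.3, -0.2, -1.7]
opening: 0.0125
```

```bash
python3 -c "
from h import *
tgt('C',71-90,.1465)"
```

```text
t 50.98 [ 0.6066 -0.0874  0.1727] yaw 115.0 F [ 0.3 -0.2 -1.7]
shift cm [-0.13  0.08  2.62] rot deg [ 0.    0.01 -0.15] j6 now -0.71
```

Turn C by 61°.

>>> {"api": "step_arm", "payload": {"targets": [-0.11,0.06,0.3,0,0,0,1,-0.11,0.06,0.8,0,0,0,1,-0.11,0.06,1.5,0,0,0,1,-0.11,0.06,2.2,0,0,0,1,-0.11,0.06,2.6,0,0,0,1]}}

```text
time: 51.4
position: [0.6105, -0.0886, 0.1496]
eef_rot: [0.537, 0.843, 0.001, 0.003]
wrist_force: [-0.6, 1.1, -2.9]
opening: 0.0127
```

>>> {"api": "step_arm", "payload": {"targets": [0,0,0,0,0,0,1,0,0,0,0,0,0,1,0,0,0,0,0,0,1]}}

```text
time: 51.65
position: [0.6083, -0.0882, 0.1458]
eef_rot: [0.537, 0.843, -0.0, -0.0]
wrist_force: [1.1, -0.6, -1.4]
opening: 0.0128
```

>>> {"api": "step_arm", "payload": {"targets": [-0.02,0,0,0,0,7,1,-0.03,0,0,0,0,14,1,-0.05,-0.02,0,0,0,21,1,-0.06,-0.03,0,0,0,28,1,-0.07,-0.05,0,0,0,35,1]}}

```text
time: 52.07
position: [0.6091, -0.0898, 0.146]
eef_rot: [0.768, 0.64, -0.0, 0.001]
wrist_force: [3.0, -3.1, -3.0]
opening: 0.0127
```

>>> {"api": "step_arm", "payload": {"targets": [-0.02,0,0,0,0,7,1,-0.03,0,0,0,0,14,1,-0.05,-0.02,0,0,0,21,1,-0.06,-0.03,0,0,0,26,1,-0.06,-0.03,0,0,0,26,1]}}

```text
time: 52.48
position: [0.6084, -0.0905, 0.146]
eef_rot: [0.892, 0.453, -0.0, 0.001]
wrist_force: [2.1, -4.3, -3.2]
opening: 0.0126
```

>>> {"api": "step_arm", "payload": {"targets": [0,0,0,0,0,0,1,0,0,0,0,0,0,1,0,0,0,0,0,0,1]}}

```text
time: 52.73
position: [0.608, -0.0897, 0.146]
eef_rot: [0.891, 0.455, -0.0, 0.0]
wrist_force: [3.4, -2.7, -3.4]
opening: 0.0125
```

>>> {"api": "step_arm", "payload": {"targets": [0.05,0,0,0,0,-7,1,0.05,0,0,0,0,-9,1,0.05,0,-0.8,0,0,-9,1,0.05,0,-2,0,0,-9,1,0.05,0,-4.6,0,0,-9,1]}}

```text
time: 53.15
position: [0.6053, -0.0874, 0.1897]
eef_rot: [0.853, 0.522, -0.002, -0.004]
wrist_force: [0.2, -1.0, -3.7]
opening: 0.0122
```

>>> {"api": "step_arm", "payload": {"targets": [0,0,0,0,0,-7,1,0,0,0,0,0,-14,1,0,0,0,0,0,-21,1,0,0,0,0,0,-28,1,0,0,0,0,0,-35,1]}}

```text
time: 53.57
position: [0.6071, -0.0878, 0.1926]
eef_rot: [0.654, 0.757, 0.0, -0.001]
wrist_force: [-0.5, -0.6, -2.0]
opening: 0.0126
```

>>> {"api": "step_arm", "payload": {"targets": [0,0,0,0,0,-7,1,0,0,0,0,0,-14,1,0,0,0,0,0,-21,1,0,0,0,0,0,-28,1,0,0,0,0,0,-28,1]}}

```text
time: 53.98
position: [0.6072, -0.0879, 0.1925]
eef_rot: [0.453, 0.892, 0.0, -0.001]
wrist_force: [-0.6, 0.2, -2.9]
opening: 0.0125
```

```bash
python3 -c "
from h import *
tgt('B',60-90,.1925)"
```

```text
t 53.98 [ 0.6072 -0.0879  0.1925] yaw 126.2 F [-0.6  0.2 -2.9]
shift cm [15.81 -4.18  0.04] rot deg [-0.02 -0.13  0.07] j6 now -0.91
```

>>> {"api": "step_arm", "payload": {"targets": [3.9,-1,0,0,0,0,1,7.8,-2,0,0,0,0,1,11.7,-3,0,0,0,0,1,15.8,-4.2,0,0,0,0,1,15.8,-4.2,0,0,0,0,1]}}

```text
time: 54.4
position: [0.4724, 0.0188, 0.1913]
eef_rot: [0.454, 0.891, -0.001, -0.005]
wrist_force: [-1.4, -0.4, -3.3]
opening: 0.0126
```

>>> {"api": "step_arm", "payload": {"targets": [0,0,1,0,0,0,1,0,0,2,0,0,0,1,0,0,2,0,0,0,1,0,0,2,0,0,0,1,0,0,2,0,0,0,1]}}

```text
time: 54.82
position: [0.4818, 0.0136, 0.1719]
eef_rot: [0.455, 0.891, -0.0, -0.0]
wrist_force: [0.3, 0.3, -2.6]
opening: 0.0131
```

```bash
python3 -c "
from h import *
tgt('B',60-90,.1465)"
```

```text
t 54.82 [0.4818 0.0136 0.1719] yaw 125.9 F [ 0.3  0.3 -2.6]
shift cm [ 0.21 -0.05  2.54] rot deg [-0.03 -0.03 -0.2 ] j6 now -0.77
```

Turn B by 72° (35+35+2).

>>> {"api": "step_arm", "payload": {"targets": [0.18,-0.05,0.3,0,0,0,1,0.18,-0.05,0.8,0,0,0,1,0.18,-0.05,1.5,0,0,0,1,0.18,-0.05,2.2,0,0,0,1,0.18,-0.05,2.6,0,0,0,1]}}

```text
time: 55.23
position: [0.4792, 0.0153, 0.1449]
eef_rot: [0.454, 0.891, -0.0, -0.001]
wrist_force: [-0.1, -0.4, -2.7]
opening: 0.0128
```

>>> {"api": "step_arm", "payload": {"targets": [0,0,0,0,0,0,1,0,0,0,0,0,0,1,0,0,0,0,0,0,1]}}

```text
time: 55.48
position: [0.4799, 0.0153, 0.1464]
eef_rot: [0.454, 0.891, -0.0, 0.0]
wrist_force: [0.0, 0.0, -2.6]
opening: 0.0124
```

>>> {"api": "step_arm", "payload": {"targets": [-0.02,0,0,0,0,7,1,-0.03,0,0,0,0,14,1,-0.05,-0.02,0,0,0,21,1,-0.06,-0.03,0,0,0,28,1,-0.07,-0.05,0,0,0,35,1]}}

```text
time: 55.9
position: [0.4801, 0.0138, 0.1467]
eef_rot: [0.703, 0.711, -0.0, 0.001]
wrist_force: [-0.2, -2.1, -2.2]
opening: 0.0123
```

>>> {"api": "step_arm", "payload": {"targets": [-0.02,0,0,0,0,7,1,-0.03,0,0,0,0,14,1,-0.05,-0.02,0,0,0,21,1,-0.06,-0.03,0,0,0,28,1,-0.07,-0.05,0,0,0,35,1]}}

```text
time: 56.32
position: [0.4794, 0.0127, 0.1467]
eef_rot: [0.884, 0.467, -0.0, 0.001]
wrist_force: [-0.9, -3.1, -2.6]
opening: 0.0123
```

>>> {"api": "step_arm", "payload": {"targets": [0,0,0,0,0,2,1,0,0,0,0,0,2,1,0,0,0,0,0,2,1]}}

```text
time: 56.57
position: [0.4794, 0.0129, 0.1466]
eef_rot: [0.891, 0.454, -0.0, 0.001]
wrist_force: [-2.0, -5.0, -1.0]
opening: 0.0122
```

```bash
python3 -c "
from h import *
tgt('B',132-90,.1465)
c=cam('wrist')
for n in 'ACD': print(proj(c,(*screw(n),.1)).round()); tab(c,n)"
```

```text
t 56.57 [0.4794 0.0129 0.1466] yaw 54.0 F [-2. -5. -1.]
shift cm [ 0.06 -0.01  0.01] rot deg [ 0.08  0.09 -0.06] j6 now 0.49
[192. 376.]
A best [[-5, 4], [100, 4], [16, 5], [-11, 5], [-14, 5], [121, 5]] median 5.875
[314. 479.]
C best [[142, 4], [97, 4], [100, 4], [91, 4], [94, 4], [145, 4]] median 5.5
[446. 388.]
D best [[64, 5], [76, 5], [79, 5], [58, 5], [73, 5], [82, 5]] median 8.25
```

>>> {"api": "step_arm", "payload": {"targets": [0.05,0,0,0,0,-7,1,0.05,0,0,0,0,-9,1,0.05,0,-0.8,0,0,-9,1,0.05,0,-2,0,0,-9,1,0.05,0,-4.6,0,0,-9,1]}}

```text
time: 57.03
position: [0.478, 0.0151, 0.1908]
eef_rot: [0.853, 0.522, -0.001, -0.002]
wrist_force: [-0.2, -0.4, -3.0]
opening: 0.0125
```

>>> {"api": "step_arm", "payload": {"targets": [0,0,0,0,0,-7,1,0,0,0,0,0,-14,1,0,0,0,0,0,-21,1,0,0,0,0,0,-28,1,0,0,0,0,0,-35,1]}}

```text
time: 57.45
position: [0.4801, 0.0149, 0.1932]
eef_rot: [0.654, 0.757, 0.001, 0.0]
wrist_force: [0.2, -0.2, -2.2]
opening: 0.0124
```

>>> {"api": "step_arm", "payload": {"targets": [-1.5,3.3,-1,0,0,0,1,-3,6.6,-2,0,0,0,1,-4.5,10,-3.5,0,0,0,1,-6.5,13.8,-5,0,0,0,1,-6.5,13.8,-5,0,0,0,1]}}

```text
time: 57.87
position: [0.6329, -0.0331, 0.244]
eef_rot: [0.657, 0.754, 0.003, 0.003]
wrist_force: [2.4, -0.8, -2.5]
opening: 0.0124
```

>>> {"api": "step_arm", "payload": {"targets": [0,0,0,0,0,0,1,0,0,0,0,0,0,1,0,0,0,0,0,0,1]}}

```text
time: 58.12
position: [0.624, -0.0302, 0.242]
eef_rot: [0.656, 0.755, -0.0, -0.001]
wrist_force: [0.4, -0.6, -2.9]
opening: 0.0127
```

```bash
python3 -c "
from h import *
c=cam('wrist'); save(c,'w16')
for n in 'ABCD': print(proj(c,(*screw(n),.1)).round()); tab(c,n)
y=np.radians(101.9); H=np.r_[.6482,.2556]
p=H-K[0]*np.r_[np.cos(y),np.sin(y)]-K[1]*np.r_[np.sin(y),-np.cos(y)]; print(sense()['position'],p); plan((*p,.2),101.9)"
```

```text
[253.  39.]
A best [[121, 48], [118, 52], [115, 57], [112, 58], [109, 62], [106, 88]] median 126.875
[410.  45.]
B best [[121, 26], [118, 27], [115, 28], [112, 28], [109, 34], [124, 46]] median 61.5
[257. 196.]
C best [[127, 55], [124, 59], [121, 61], [130, 63], [118, 74], [133, 92]] median 127.5
[396. 200.]
D best [[127, 28], [124, 28], [121, 30], [118, 33], [130, 39], [115, 48]] median 64.0
[ 0.62385744 -0.0301704   0.24213652] [0.64965239 0.25549728]
shift cm [27.92  6.54  4.23] rot deg [-0.07 -0.06 -3.89] j6 now -0.32
```

>>> {"api": "step_arm", "payload": {"targets": [3.6,0.8,0,0,0,0,1,7.2,1.6,0,0,0,0,1,10.8,2.4,0,0,0,0,1,14,3.3,0,0,0,0,1,14,3.3,0,0,0,0,1]}}

```text
time: 58.58
position: [0.637, 0.1187, 0.2426]
eef_rot: [0.654, 0.757, 0.001, -0.001]
wrist_force: [0.6, -1.4, -2.2]
opening: 0.0126
```

>>> {"api": "step_arm", "payload": {"targets": [3.6,0.8,0,0,0,0,1,7.2,1.6,0,0,0,0,1,10.8,2.4,0,0,0,0,1,13.9,3.2,0,0,0,-3.9,1,13.9,3.2,0,0,0,-3.9,1]}}

```text
time: 59.0
position: [0.6491, 0.2606, 0.2419]
eef_rot: [0.626, 0.779, 0.001, -0.001]
wrist_force: [0.4, -0.7, -2.9]
opening: 0.0126
```

>>> {"api": "step_arm", "payload": {"targets": [0,0,3,0,0,0,1,0,0,6,0,0,0,1,0,0,9,0,0,0,1,0,0,12.5,0,0,0,1,0,0,12.5,0,0,0,1]}}

```text
time: 59.42
position: [0.6446, 0.2528, 0.1093]
eef_rot: [0.63, 0.777, -0.006, -0.004]
wrist_force: [-3.3, -0.2, -5.2]
opening: 0.0125
```

>>> {"api": "step_arm", "payload": {"targets": [0,0,0,0,0,0,1,0,0,0,0,0,0,1,0,0,0,0,0,0,1]}}

```text
time: 59.67
position: [0.6526, 0.2547, 0.1208]
eef_rot: [0.63, 0.777, 0.002, 0.002]
wrist_force: [0.4, -0.2, -1.3]
opening: 0.0124
```

```bash
python3 -c "
from h import *
c=cam('wrist'); save(c,'w17')
s=sense(); print(s['position'],yaw(),s['wrist_force']); plan((.6497,.2555,.0645),101.9)
# rim inner / outer corners expected, for check of holder in view
print(proj(c,(.6482,.2556,.04)))"
```

```text
[0.65274232 0.25471896 0.12082122] 101.88623565722754 [-0.18813284  0.4914738  -1.94068225]
shift cm [ 0.14 -0.31  5.63] rot deg [ 0.31 -0.01 -0.01] j6 now 0.05
[325.76593561 240.36662711]
```

>>> {"api": "step_arm", "payload": {"targets": [0.1,-0.2,0.5,0,0,0,1,0.1,-0.2,1,0,0,0,1,0.1,-0.2,1.3,0,0,0,1,0.1,-0.2,1.3,0,0,0,1,0.1,-0.2,1.3,0,0,0,1]}}

```text
time: 60.13
position: [0.6484, 0.2548, 0.1037]
eef_rot: [0.63, 0.777, -0.0, -0.0]
wrist_force: [-0.1, -0.3, -2.8]
opening: 0.0126
```

>>> {"api": "step_arm", "payload": {"targets": [0,0,0.7,0,0,0,1,0,0,1.4,0,0,0,1,0,0,2.1,0,0,0,1,0,0,2.8,0,0,0,1,0,0,3.4,0,0,0,1]}}

```text
time: 60.55
position: [0.6482, 0.2547, 0.0688]
eef_rot: [0.63, 0.777, -0.001, -0.0]
wrist_force: [0.1, 0.3, -2.8]
opening: 0.0125
```

>>> {"api": "step_arm", "payload": {"targets": [0,0,0.2,0,0,0,1,0,0,0.4,0,0,0,1,0,0,0.4,0,0,0,1,0,0,0.4,0,0,0,1]}}

```text
time: 60.88
position: [0.6489, 0.2549, 0.0664]
eef_rot: [0.63, 0.777, 0.0, 0.0]
wrist_force: [0.2, 0.1, -2.7]
opening: 0.0124
```

```bash
python3 -c "
from h import *
s=sense(); print(s['position'],yaw(),s['wrist_force'],s['wrist_torque']); plan((.6497,.2555,.0645),101.9)"
```

```text
[0.64890626 0.25489093 0.06641677] 101.89064985896883 [ 0.21365506  0.13102189 -2.66838416] [-0.03390201 -0.02039979  0.06040617]
shift cm [0.04 0.09 0.19] rot deg [ 0.02  0.   -0.01] j6 now 0.05
```

In the holder, 2 mm above the floor. Lower, release gently, then lift straight up.

>>> {"api": "step_arm", "payload": {"targets": [0,0.05,0.2,0,0,0,1,0,0.05,0.25,0,0,0,1,0,0.05,0.25,0,0,0,1,0,0.05,0.25,0,0,0,0.75,0,0.05,0.25,0,0,0,0.7], "newtons": 20}}

```text
time: 61.3
position: [0.6497, 0.2551, 0.0644]
eef_rot: [0.63, 0.777, 0.0, 0.0]
wrist_force: [0.6, -0.4, -0.8]
opening: 0.0255
```

>>> {"api": "step_arm", "payload": {"targets": [0,0,0,0,0,0,0.5,0,0,0,0,0,0,0.3,0,0,0,0,0,0,0,0,0,0,0,0,0,0,0,0,0,0,0,0,0]}}

```text
time: 61.72
position: [0.6493, 0.255, 0.0639]
eef_rot: [0.63, 0.777, 0.0, 0.0]
wrist_force: [0.3, 0.5, -0.2]
opening: 0.0839
```

>>> {"api": "step_arm", "payload": {"targets": [0,0,-2,0,0,0,0,0,0,-5,0,0,0,0,0,0,-9,0,0,0,0,0,0,-13,0,0,0,0,0,0,-17,0,0,0,0]}}

```text
time: 62.13
position: [0.6487, 0.2548, 0.2353]
eef_rot: [0.63, 0.777, -0.0, -0.0]
wrist_force: [1.2, 0.3, 0.5]
opening: 0.0856
```

>>> {"api": "step_arm", "payload": {"targets": [0,1.5,0,0,0,0,0,0,3,0,0,0,0,0,0,3,0,0,0,0,0,0,3,0,0,0,0,0]}}

```text
time: 62.47
position: [0.6786, 0.261, 0.2328]
eef_rot: [0.63, 0.776, -0.001, -0.0]
wrist_force: [-0.2, 0.0, -0.7]
opening: 0.0854
```

```bash
python3 -c "
from h import *
s=sense(); print(s['time'],s['position'],yaw(),s['wrist_force'],s['opening'])
c=cam('wrist'); i=c['img']; t=cam('top')['img']; sc=cam('scene')['img']
print(proj(c,(.6482,.2556,.04)))
f=lambda a:cv2.resize(a,(400,300),interpolation=cv2.INTER_AREA)
cv2.imwrite('pics/end.png',np.vstack([np.hstack([f(i),f(sc)]),np.hstack([f(t),f(sc[140:290,220:420])])])[:,:,::-1])"
```

```text
62.4667 [0.67858935 0.26104292 0.23278073] 101.88222224034534 [-0.2110467   0.03180459 -0.73136833] 0.08540696932205635
[324.68345125 181.98934026]
```

View pics/end.png

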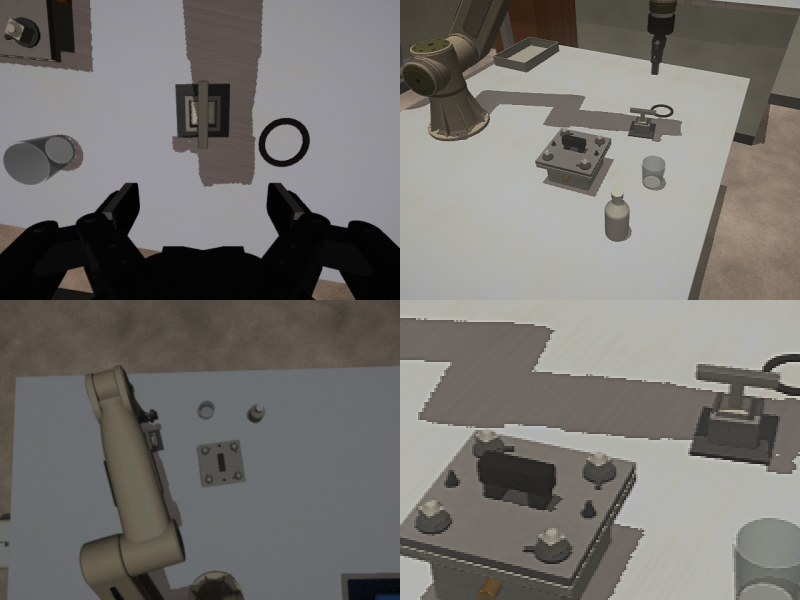

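The final picture shows the key upright in its holder at (203,112) and the cover flat over both pegs. The bottle, beaker and ring are undisturbed, no jars are left on the bench, and the gripper is clear of everything. Handing in.

```bash
python3 -c "
from bench import *
print(hand_in())"
```

```text
the job is handed in; nothing more can be done
None
```

I carried out the whole task and handed it in at about 62 s of the 210 s allowed; the hand-in gives no verdict.

**Jars:** I found two sample jars and no third. Both went into the vessel and were seen inside it before the cover went on.

**Cover:** It is seated over both pegs, level in the last picture. It measured within about 1 mm of the vessel's centre, at the same 6.1° yaw.

**Screws:** I tightened in cross order, one diagonal pair and then the other, in two passes. The angles below were read from the screws' tabs and are good to about 5°. Screws are named by vessel corner: A (−x,−y), B (−x,+y), C (+x,−y), D (+x,+y).

| Screw | After first pass | After second pass |
|---|---|---|
| A | 68° | 115° |
| B | 60° | 116° |
| C | 71° | 124° |
| D | 80° | 123° |

All four are above the required 1.8 rad (103°).

**Key and surroundings:** In the last picture the key stands upright in its holder, the bottle, beaker and ring are undisturbed, and the gripper touches nothing.

**Checks that disagreed or failed:**
- **Screw D:** its tab read about 80° after the first pass, slightly past the 78° key angle. It was still within the limits.
- **Head-edge angles:** an attempt to read the screw angles from the head edges gave useless values, so I ignored it.

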